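# Clip the snap hook to a sample canister and weigh it

### The job

Take the blue-handled snap hook out of its holder and ease it down over the bail of the black sample canister until the red gate flicks shut under the bar, without forcing it. Then carry the canister by the hook to the balance, set it upright in the middle of the pan and let go, leaving the hook clipped on. Keep the gripper off the canister itself and leave the spare cartridges and beakers where they are.

Things in the scene. Friction and masses are not known exactly. Their poses are not given: they have to be found in the camera images.
- hook: Snap hook, 94 mm tall, 52 mm wide at its feet, about 0.22 kg, standing upright in its holder; origin at the centre of its underside (feet), z up towards the handle. Blue handle above a steel jaw that opens downwards; two legs with flared feet leave a slot along the hook's y, shut by a sprung red gate. Left alone on a bar it balances upright, as its jaw outweighs its handle.
- handle (a point): Middle of the hook's blue handle, 73 mm above the hook's origin. Handle 30 mm along the hook's x, 20 mm along its y, from 47 to 94 mm up, free on all four sides; grip it across x.
- jaw (a point): Middle of the hook's slot, 28 mm above its origin. Jaw 20 mm deep in y, x from -14 to +26 mm. The bar comes in from below between faces at x = -5.5 and +5.5 mm; below 12 mm these flare to a 34 mm mouth that guides it in. Slot roof at 39 mm. Bar on the shut gate: its centre is 20 mm above the hook's origin; against the roof: 35 mm. These 15 mm are free play.
- gate_tip (a point): Free end of the red gate, at hook x = -2.5 mm; hinge at x = +20.5 mm. Shut: 14 mm above the hook's origin; it swings only up, against a spring: the push is about 2 to 6 N and fades at the end of the swing. When the bar's centre is 15 to 17 mm above the shut gate, it flicks shut below the bar and the push is gone; some 4 to 6 mm further the bar hits the hard roof.
- holder: Fixed grey open tray 64 x 34 mm, 18 mm high, floor 4 mm thick, in which the hook stands with 2 mm of play (its x along the tray's x); origin under its centre.
- canister: Black sample canister with a brass band, loose, 69 mm diameter, lid top 75 mm above the origin (centre of its underside), about 0.38 kg (varies by a third). On the lid stands a steel bail: a straight round bar, 8 mm thick, along the canister's y, 48 mm clear between two 6 mm posts, over the lid's middle.
- bail_nominal (a point): Nominal centre of the bail bar, on the canister's axis 129 mm above its origin. The bar's height was set by screwing and differs each time: its real centre is anywhere from 14 mm below to 14 mm above this point, and that is not measured.
- balance: Fixed white balance 220 x 190 mm, 50 mm high, with a round steel pan 140 mm in diameter on top; origin under the housing's centre.
- pan (a point): Centre of the top face of the balance's pan, 64 mm above the bench.
- spare: Bystander: loose black cartridge without a bail, grey band, 60 mm diameter, 85 mm tall, origin at the underside's centre.
- spare2: Bystander: loose black cartridge without a bail, brass band, 60 mm diameter, 100 mm tall, origin at the underside's centre.
- beaker: Bystander: loose glass beaker, 70 mm diameter, 95 mm tall, origin at the underside's centre.
- beaker2: Bystander: loose glass beaker, 60 mm diameter, 80 mm tall, origin at the underside's centre.
Things that resemble listed ones, but are neither listed nor needed, are in the scene too. Leave any pink look-alike of the canister alone.

How it is judged:
By the outcome, as a careful person would: the job done as asked, in the order asked, and still so for the second after the job is handed in, with the robot touching nothing.
It also fails if it takes over 69 s, if anything falls off the work surface, if the arm or the gripper's body presses on something with over 40 N, if the wrist force passes 120 N, or if a joint passes its speed limit or range.

### The arm

A 6-joint arm with a two-finger parallel gripper is mounted at the origin on the work surface. World frame = base frame: x ahead of the robot, y to its left, z up, the work surface at z = 0. Lengths are in m, angles in degrees, forces in N, time in s.
With the tool pointing down it reaches from about 0.325 to 0.775 m from the base axis. Payload 9.3 kg.
Tool frame: the origin (TCP) lies on the centre line of the jaws, within the pads' length; the fingertips stand 14 mm ahead of it and the grasp point (between the pads) lies 5 mm behind it (tcp_to_tips is the distance from the TCP to the fingertips, in m); z points along the fingers, y is the direction in which the jaws open and shut (so a half turn about z gives the same grasp; the last joint's range is limited). The gripper opens to 85 mm and grips with 20 to 120 N. Pads are 22 mm wide; open, the fingers measure 114 mm over their backs; the gripper's body (76 mm by 85 mm) begins 54 mm behind the grasp point. The pads swing forward as they close: fully open they stand 13 mm farther back than shut.
Start: joints at [-80.306, 14.817, 1.232, 76.415, 0, 81.257], TCP at [0.174, -0.522, 0.245] pointing down, gripper open.
Joint ranges: [-174.27, 174.27], [-52.1, 104.24], [-59.71, 78.15], [-110.17, 111.67], [-87.03, 83.33], [-180, 180]. Speed limits (degrees/s): [127.2, 127.2, 159.86, 180, 180, 180].

### API

Orientations are given as a 3x3 rotation matrix whose columns are the frame's x, y, z axes.
In Python, from rig import state, capture, hand_in, tcp_to_tips gives the robot as it stands.
- The arm moves only by the tool apply_moves, never from a script. Its arguments are lists of equal length, an entry for each row: "linear": the shift along the tool's x, y, z in mm, a list of three; "turn": the turn about the tool's z in rad; "grip": the gripper command: -1 is shut, 1 is fully open, values between are in proportion. In form: {"linear": [[x, y, z], ...], "turn": [turn, ...], "grip": [grip, ...]}. A call has 1 to 12 rows; each row shifts and turns the pose as measured when the row begins, along the tool's axes as they then stand; what a row does not reach is not made up. A row lasts 1/8 s, in which the tool goes at most 62.5 mm and 10.7 degrees, less where a joint would pass 70% of its speed; a pose out of reach is approached as far as the arm can. A call is refused whole if a number of a shift passes 62.5 or a number of a turn 0.188, either way. A call with a gripper value outside its range is refused whole. The fingers move at their own pace and stop on an object; "grip_force" is the grip in N (left out, the last holds). Time passes only in rows, so rows that do not move let the fingers close. It gives the time, the measured TCP pose, the force and the opening at its end, in the units of the state.
- state(): the state, without advancing time (a new reading comes with each control period).
- capture(name): name is "scene" or "top" or "wrist"; returns a dict with "pixels" (480x640x3 uint8, blue, green, red), "vertical_fov" (degrees; the focal length in pixels is half the picture's height over the tangent of half this angle, whatever the lens; pixels are square), "cx", "cy" (the principal point, pixels), "k1" (the pictures are not rectified: a ray, as slopes to the right and down, at radius r is drawn at 1 + k1 r^2 times it, then the intrinsics apply), "pose" (4x4, takes a point from camera to world coordinates). Camera axes: x right, y down, z forward; pixel columns grow to the right and rows downward; lengths in m; the calibration is good to about 2 mm. A picture is of the moment at which its call begins. There is no depth.
- hand_in(): hands the job in, once; it reports no verdict.
The state is a dict: "time_s": time; "joints": joint angles; "joint_vel": joint speeds; "tau": joint torques, N m; "ee_pos": TCP position; "tcp_rot": TCP orientation; "force": force on the tool from outside, world axes, zero at the start; "ft_torque": the same for the moment, N m; "gripper_width": opening from 0.0 (shut) to 1.0 (fully open).
Only numpy, scipy, OpenCV 4.12 (cv2) and the standard library are available. Lean on these libraries where they do the work, as an engineer would, in place of code of your own. Each camera call takes 0.05 s, during which the arm holds its last target.

## Working session

There is one attempt and no reset: what is moved stays moved. The work goes in short steps, Python scripts to look and compute and a tool call to move; the robot and the scene stay as the last step left them, time stands still between calls to the robot, and variables do not carry over. Pictures are saved under pics/ and viewed, and the job is handed in when it is done.

Besides the shell and the picture viewer there is one more tool, called after "Emit:" by a JSON object that holds its "name" and its "arguments", one argument or row to a line. apply_moves: Moves the arm, as the interface text tells. Its arguments: {"type":"object","properties":{"linear":{"type":"array"},"turn":{"type":"array"},"grip":{"type":"array"},"grip_force":{"type":"number"}},"required":["linear","turn","grip"]}

```bash
ls; mkdir -p pics
cat > h.py <<'E'
import numpy as np, cv2, math
from rig import state, capture
def cam(c):
    f=240/math.tan(math.radians(c["vertical_fov"])/2); K=np.array([[f,0,c["cx"]],[0,f,c["cy"]],[0,0,1.]])
    return K,np.array([c["k1"],0,0,0.])
def ray(c,u,v):
    K,d=cam(c); p=cv2.undistortPoints(np.array([[[u,v]]],float),K,d)[0,0]
    T=np.array(c["pose"]); r=T[:3,:3]@np.array([p[0],p[1],1]); return T[:3,3],r/np.linalg.norm(r)
def onz(c,u,v,z):
    o,r=ray(c,u,v); return o+r*(z-o[2])/r[2]
def proj(c,P):
    K,d=cam(c); T=np.linalg.inv(np.array(c["pose"]))
    q=cv2.projectPoints(np.array([P],float).reshape(-1,1,3),cv2.Rodrigues(T[:3,:3])[0],T[:3,3],K,d)[0]; return q[:,0]
E
python3 - <<'E'
from h import *
for n in ("scene","top","wrist"):
    c=capture(n); cv2.imwrite(f"pics/{n}0.png",c["pixels"]); print(n,c["vertical_fov"],c["cx"],c["cy"],c["k1"],np.round(c["pose"],3).tolist())
    np.save(f"{n}0.npy",c,allow_pickle=True)
print(state())
E
```

```text
pics
scene 46.701189414416056 323.40350785019933 248.60315734080277 0.060636572850893355 [[-0.296, 0.628, -0.719, 1.216], [0.955, 0.185, -0.231, 0.211], [-0.012, -0.755, -0.655, 0.677], [0.0, 0.0, 0.0, 1.0]]
top 47.372520502969216 314.68646940533876 247.309725150046 0.029139065448293713 [[0.026, -0.994, 0.102, 0.496], [-1.0, -0.027, -0.01, 0.018], [0.012, -0.101, -0.995, 1.064], [0.0, 0.0, 0.0, 1.0]]
wrist 70.8371115169983 318.5534638530553 239.7264153663226 -0.0455667407257723 [[0.316, -0.9, -0.301, 0.251], [-0.949, -0.3, -0.099, -0.496], [-0.001, 0.317, -0.948, 0.373], [0.0, 0.0, 0.0, 1.0]]
{'time_s': 0.15, 'joints': array([-8.03056640e+01,  1.48415871e+01,  1.20052017e+00,  7.64149435e+01,
        4.91385851e-04,  8.12552569e+01]), 'joint_vel': array([-0.09170833, -0.1133332 ,  0.13715131,  0.01331143,  0.03325914,
        0.12116835]), 'tau': array([ 2.17784240e-03, -5.55971003e+01,  3.44661033e+01,  1.14053569e-02,
       -1.47503160e-04,  7.07347780e-06]), 'ee_pos': array([ 0.17391522, -0.52157679,  0.24482709]), 'tcp_rot': array([[ 9.48660513e-01,  3.16296074e-01, -1.56160430e-04],
       [ 3.16296073e-01, -9.48660035e-01,  9.65050832e-04],
       [ 1.57098631e-04, -9.64898548e-04, -9.99999522e-01]]), 'force': array([-0.12830515, -0.21095042, -0.21603983]), 'ft_torque': array([ 0.04880061,  0.00288728, -0.00794203]), 'gripper_width': 1.0001038191873612}
```

View pics/scene0.png

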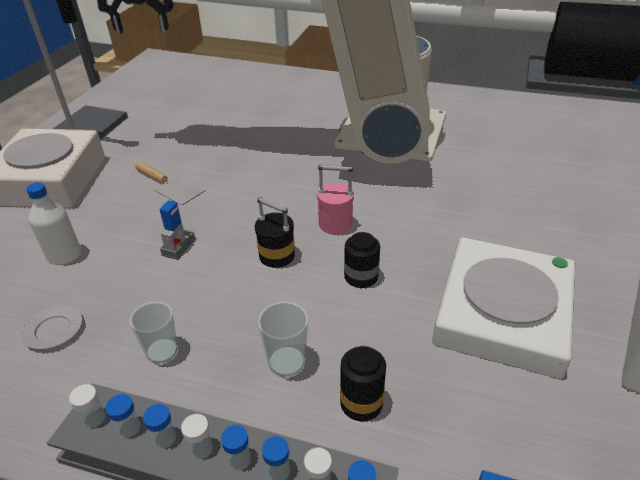

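View pics/top0.png

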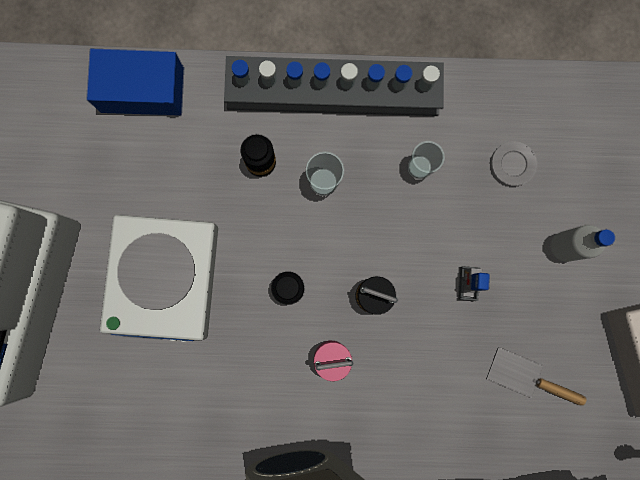

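View pics/wrist0.png

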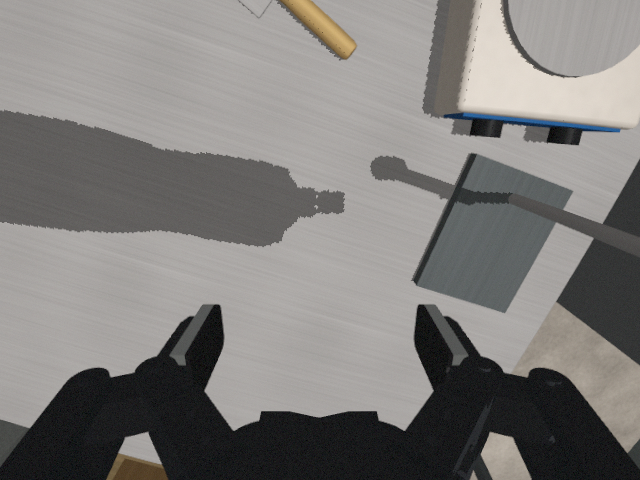

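The candidates are:
- **Canister:** the black one with a brass band and bail at scene (275,240). The pink one at (336,205) is a look-alike, and (362,260) and (362,382) are cartridges without a bail.
- **Balance:** the white one at scene (510,300). The beige device at (45,165) is a look-alike.
- **Hook:** the blue handle at scene (171,215). The bottle with a blue cap is at (50,220).

I'll confirm these in enlarged crops.

Run:
```python
from h import *
s=cv2.imread("pics/scene0.png"); t=cv2.imread("pics/top0.png")
a=cv2.resize(s[150:280,120:320],None,fx=4,fy=4,interpolation=cv2.INTER_CUBIC)[:, :800]
cv2.imwrite("pics/cs.png",a)
b=cv2.resize(t[250:330,340:500],None,fx=5,fy=5,interpolation=cv2.INTER_CUBIC); cv2.imwrite("pics/ct.png",b)
```

```text
(no output)
```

View pics/cs.png

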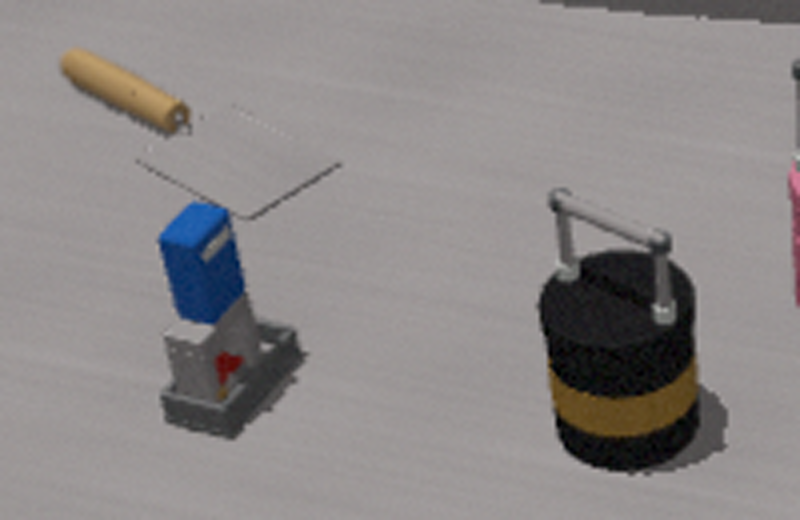

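View pics/ct.png

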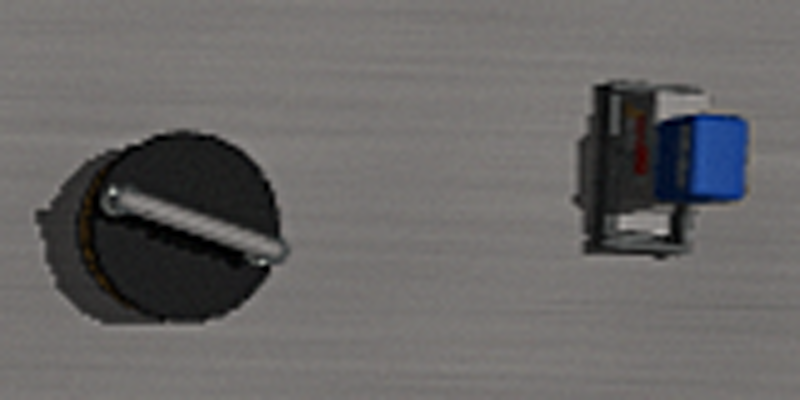

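```bash
cat >> h.py <<'E'
def tri(c1,p1,c2,p2):
    o1,a=ray(c1,*p1); o2,b=ray(c2,*p2)
    s=np.linalg.lstsq(np.c_[a,-b],o2-o1,rcond=None)[0]; P,Q=o1+s[0]*a,o2+s[1]*b
    return (P+Q)/2,np.linalg.norm(P-Q)
def load(n): return np.load(n,allow_pickle=True).item()
E
python3 - <<'E'
from h import *
S=load("scene0.npy");T=load("top0.npy")
# blue handle corners
img=T["pixels"].astype(int)
def blue(img,roi):
    h=cv2.cvtColor(img,cv2.COLOR_BGR2HSV); m=cv2.inRange(h,(100,120,50),(125,255,255)); k=np.zeros_like(m); y0,y1,x0,x1=roi; k[y0:y1,x0:x1]=m[y0:y1,x0:x1]; return k
m=blue(T["pixels"],(260,310,460,500)); c=max(cv2.findContours(m,0,1)[0],key=cv2.contourArea); r=cv2.minAreaRect(c); print("top blue",r,cv2.boundingRect(c))
print("handle top", onz(T,484.4,281.5,.098))
for a,b in (((363,289.6),(260,200)),((396,300),(285,210)),((396,300),(260,200)),((363,289.6),(285,210))): print("bar",tri(T,a,S,b))
# canister lid circle in top
g=T["pixels"].max(2); mm=(g<48).astype(np.uint8); k=np.zeros_like(mm);k[270:320,350:402]=mm[270:320,350:402]
cv2.imwrite("pics/lid.png",cv2.resize(k[265:325,345:405]*255,None,fx=6,fy=6))
# pan: Hough in top
gr=cv2.cvtColor(T["pixels"],cv2.COLOR_BGR2GRAY); 
cir=cv2.HoughCircles(gr[200:350,80:240],cv2.HOUGH_GRADIENT,1.2,50,param1=80,param2=25,minRadius=32,maxRadius=46); print(cir)
if cir is not None:
    u,v,R=cir[0,0]; print("pan",onz(T,u+80,v+200,.064), onz(T,u+80+R,v+200,.064)-onz(T,u+80,v+200,.064))
E
```

```text
top blue ((482.5, 281.0), (16.0, 11.0), 90.0) (477, 273, 12, 17)
handle top [ 0.54200149 -0.29239682  0.098     ]
bar (array([ 0.52903173, -0.09546896,  0.1358653 ]), np.float64(0.04443474434793205))
bar (array([ 0.49877833, -0.11422847,  0.09410281]), np.float64(0.04760036676817943))
bar (array([ 0.50463309, -0.13319086,  0.11219536]), np.float64(0.002801384990777089))
bar (array([ 0.5218387 , -0.07797606,  0.11452547]), np.float64(0.002454749993610755))
[[[76.200005 70.200005 38.72    ]]]
pan [0.54819337 0.29522508 0.064     ] [ 0.00183671 -0.06996379  0.        ]
```

View pics/lid.png

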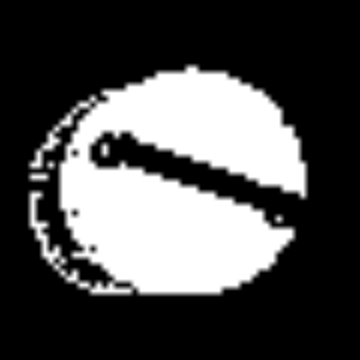

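Run:
```python
from h import *
S=load("scene0.npy");T=load("top0.npy");W=load("wrist0.npy")
print("bottle cap",tri(T,(605,237),S,(37,190)))
print("plate",onz(W,490,230,0),"pole end",onz(S,90,110,0))
print("beige",onz(S,100,145,0.06))
```

```text
bottle cap (array([ 0.62033153, -0.48117706,  0.14126257]), np.float64(0.002794765443129284))
plate [ 0.20739905 -0.72073046  0.        ] pole end [ 0.12071343 -0.76962781  0.        ]
beige [ 0.34992205 -0.56786438  0.06      ]
```

Emit:
{"name": "apply_moves", "arguments": {
  "linear": [
    [45,-11,0],
    [45,-11,0],
    [45,-11,0],
    [45,-11,0],
    [45,-11,0],
    [45,-11,0],
    [45,-11,0],
    [45,-11,0],
    [30,-7,0]
  ],
  "turn": [0,0,0,0,0,0,0,0,0],
  "grip": [1,1,1,1,1,1,1,1,1],
  "grip_force": 60
}}

```text
time_s: 1.27
ee_pos: [0.5224, -0.303, 0.2423]
tcp_rot: [[0.95, 0.311, -0.003], [0.311, -0.95, 0.004], [-0.001, -0.005, -1.0]]
force: [-0.9, -0.2, -0.8]
gripper_width: 0.997
```

Emit:
{"name": "apply_moves", "arguments": {
  "linear": [
    [20,-6,0],
    [0,0,0],
    [0,0,0],
    [0,0,0],
    [0,0,0],
    [0,0,0],
    [0,0,0],
    [0,0,0]
  ],
  "turn": [-0.18,-0.18,-0.18,-0.18,-0.18,-0.18,-0.18,0],
  "grip": [1,1,1,1,1,1,1,1]
}}

```text
time_s: 2.28
ee_pos: [0.5421, -0.2875, 0.2386]
tcp_rot: [[-0.049, 0.999, -0.008], [0.999, 0.049, 0.008], [0.009, -0.007, -1.0]]
force: [-0.2, 0.2, -0.4]
gripper_width: 1.002
```

Run:
```python
from h import *
c=capture("wrist"); np.save("w1.npy",c,allow_pickle=True); cv2.imwrite("pics/w1.png",c["pixels"])
s=state();print(s["ee_pos"],s["tcp_rot"].round(3),s["joints"].round(1))
```

```text
[ 0.54205014 -0.28751505  0.23858096] [[-0.046  0.999 -0.008]
 [ 0.999  0.046  0.008]
 [ 0.009 -0.007 -1.   ]] [-35.8  21.6  10.3  79.2   0.1  51.5]
```

View pics/w1.png

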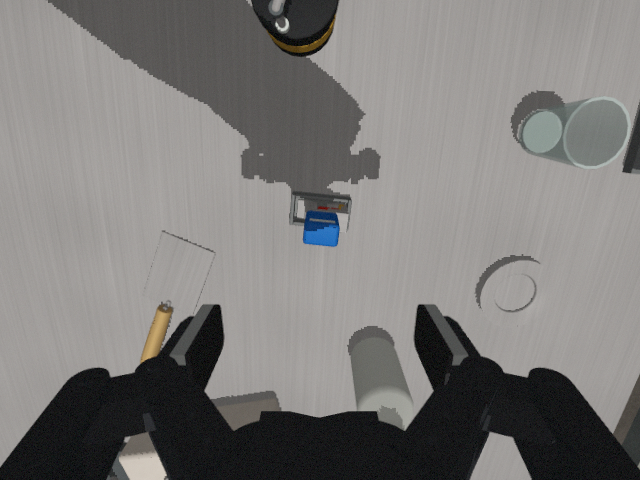

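Run:
```python
from h import *
c=load("w1.npy"); im=c["pixels"]
cv2.imwrite("pics/w1c.png",cv2.resize(im[180:260,270:370],None,fx=7,fy=7,interpolation=cv2.INTER_CUBIC))
```

```text
(no output)
```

View pics/w1c.png

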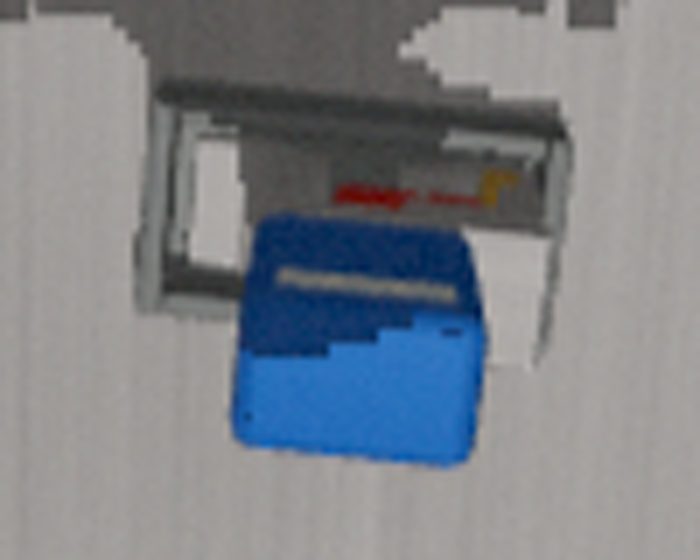

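Run:
```python
from h import *
c=load("w1.npy")
f=lambda x,y,z: onz(c,270+(x+.5)/7-.5,180+(y+.5)/7-.5,z)
for n,a,b,z in (("tray back",(160,85),(568,128),.018),("tray front-left..",(145,308),(545,362),.018),("handle bottom",(240,443),(465,466),.098)):
    A,B=f(*a,z),f(*b,z);d=B-A;print(n,A.round(4),B.round(4),np.linalg.norm(d),np.degrees(np.arctan2(d[1],d[0])))
print("label",f(280,273,.08),f(455,295,.08))
hb=(f(232,443,.098)+f(474,466,.098))/2;print(hb)
tc=(f(155,85,.018)+f(568,128,.018)+f(138,308,.018)+f(540,366,.018))/4;print("tray c",tc)
# blue mask extents
h=cv2.cvtColor(c["pixels"],cv2.COLOR_BGR2HSV);m=cv2.inRange(h,(95,120,50),(125,255,255));m[:,:270]=0;m[:,370:]=0;m[260:]=0
ct=max(cv2.findContours(m,0,1)[0],key=cv2.contourArea);print(cv2.minAreaRect(ct))
```

```text
tray back [ 0.5122 -0.2692  0.018 ] [ 0.5734 -0.2727  0.018 ] 0.061272457879118294 -3.226033823189052
tray front-left.. [ 0.5107 -0.3038  0.018 ] [ 0.5726 -0.3093  0.018 ] 0.062135195611097975 -5.110133190505998
handle bottom [ 0.529  -0.2978  0.098 ] [ 0.5562 -0.2994  0.098 ] 0.02728491371157969 -3.264608761592372
label [ 0.53254977 -0.28116573  0.08      ] [ 0.55466066 -0.28291396  0.08      ]
[ 0.5426558 -0.2986042  0.098    ]
tray c [ 0.54159142 -0.28895491  0.018     ]
((321.1881408691406, 228.11880493164062), (35.02531051635742, 33.2342414855957), 5.710593223571777)
```

Emit:
{"name": "apply_moves", "arguments": {
  "linear": [
    [-2,0,0],
    [0,0,40],
    [0,0,40],
    [0,0,20],
    [0,0,0]
  ],
  "turn": [0.115,0,0,0,0],
  "grip": [0.7,0.7,0.7,0.7,0.7]
}}

```text
time_s: 2.95
ee_pos: [0.5415, -0.2889, 0.136]
tcp_rot: [[0.095, 0.995, -0.007], [0.995, -0.095, 0.008], [0.007, -0.008, -1.0]]
force: [0.7, -0.2, -0.8]
gripper_width: 0.854
```

Run:
```python
from h import *
c=capture("wrist"); np.save("w2.npy",c,allow_pickle=True); im=c["pixels"]
cv2.imwrite("pics/w2.png",im)
s=state();print(s["ee_pos"],s["tcp_rot"].round(3))
```

```text
[ 0.54192207 -0.28918598  0.13700691] [[ 0.094  0.996 -0.006]
 [ 0.996 -0.094  0.007]
 [ 0.006 -0.006 -1.   ]]
```

View pics/w2.png

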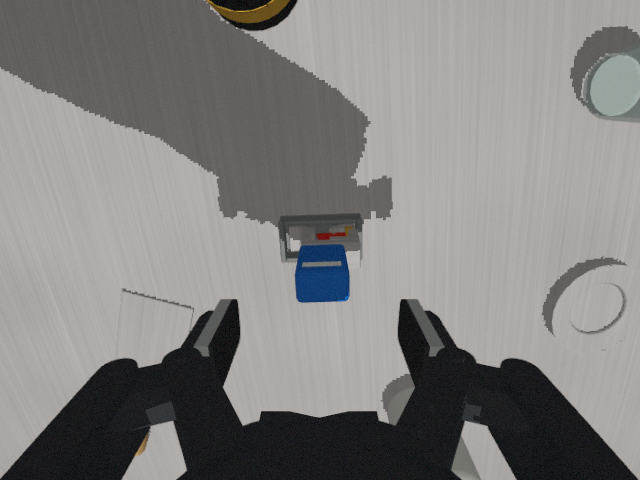

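Run:
```python
from h import *
c=load("w2.npy"); im=c["pixels"]
cv2.imwrite("pics/w2c.png",cv2.resize(im[205:310,270:375],None,fx=6,fy=6,interpolation=cv2.INTER_CUBIC))
print(onz(c,297.5,300.5,.098),onz(c,349,300.5,.098),onz(c,302,265,.08),onz(c,342,264,.08), onz(c,280,216,.018),onz(c,362,214,.018))
```

```text
[ 0.52849832 -0.29669933  0.098     ] [ 0.55689989 -0.29930951  0.098     ] [ 0.53155414 -0.28310514  0.08      ] [ 0.55514318 -0.28465055  0.08      ] [ 0.51328555 -0.26708576  0.018     ] [ 0.57485086 -0.27129999  0.018     ]
```

View pics/w2c.png

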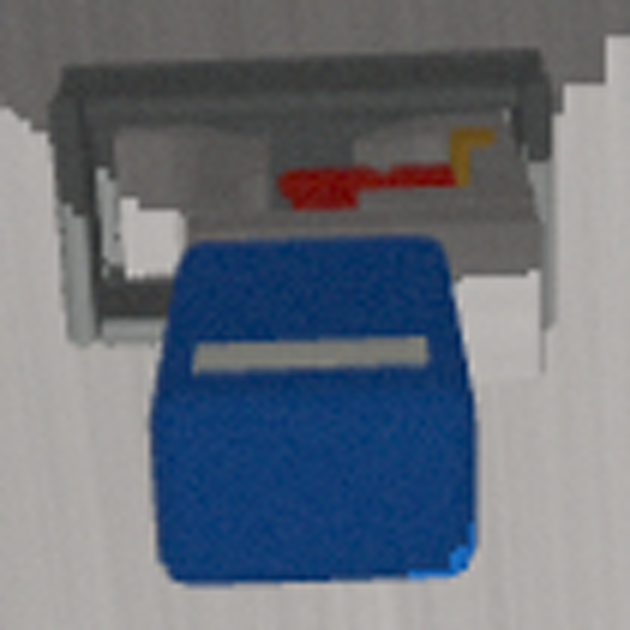

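Emit:
{"name": "apply_moves", "arguments": {
  "linear": [
    [1,1,20],
    [0,0,20],
    [0,0,15],
    [0,0,7],
    [0,0,0]
  ],
  "turn": [-0.02,0,0,0,0],
  "grip": [0.7,0.7,0.7,0.5,0.3]
}}

```text
time_s: 3.62
ee_pos: [0.5455, -0.2898, 0.079]
tcp_rot: [[0.08, 0.997, 0.001], [0.997, -0.08, 0.002], [0.002, 0.001, -1.0]]
force: [0.8, 0.5, 1.0]
gripper_width: 0.65
```

Emit:
{"name": "apply_moves", "arguments": {
  "linear": [
    [1,-3,3],
    [0,0,1],
    [0,0,0],
    [0,0,0],
    [0,0,0],
    [0,0,0],
    [0,0,0],
    [0,0,0]
  ],
  "turn": [0,0,0,0,0,0,0,0],
  "grip": [0.3,0.3,0,-0.15,-0.3,-1,-1,-1],
  "grip_force": 60
}}

```text
time_s: 4.62
ee_pos: [0.543, -0.2891, 0.0767]
tcp_rot: [[0.081, 0.997, 0.003], [0.997, -0.081, 0.0], [0.0, 0.003, -1.0]]
force: [-0.4, 0.3, 1.6]
gripper_width: 0.345
```

Run:
```python
from h import *
s=state();print(s["ee_pos"],s["tcp_rot"].round(3),s["force"],s["ft_torque"],s["gripper_width"])
for n in ("wrist","scene"):
    c=capture(n); np.save(n+"3.npy",c,allow_pickle=True); cv2.imwrite(f"pics/{n}3.png",c["pixels"])
```

```text
[ 0.54300451 -0.28905576  0.07666974] [[ 0.081  0.997  0.003]
 [ 0.997 -0.081  0.   ]
 [ 0.     0.003 -1.   ]] [-0.42591653  0.34082311  1.64491221] [-1.92970708e-05  9.43535883e-02 -3.86901769e-02] 0.3452877863411688
```

View pics/wrist3.png

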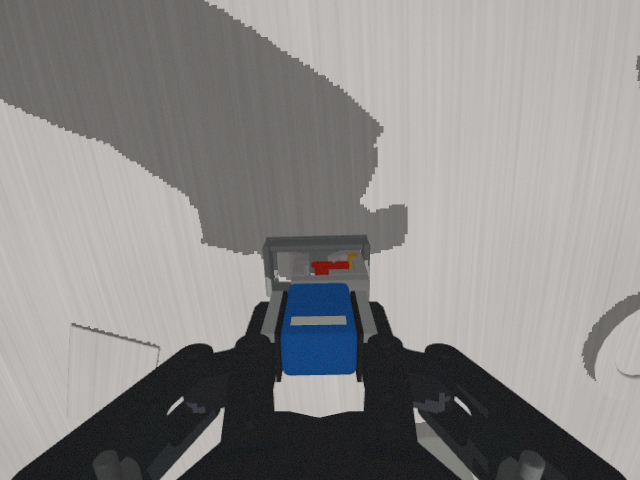

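Emit:
{"name": "apply_moves", "arguments": {
  "linear": [
    [0,0,-8],
    [0,0,-15],
    [0,0,-30],
    [0,0,-40],
    [0,0,-40],
    [0,0,-35],
    [0,0,0],
    [0,0,0]
  ],
  "turn": [0,0,0,0,0,0,0,0],
  "grip": [-1,-1,-1,-1,-1,-1,-1,-1]
}}

```text
time_s: 5.72
ee_pos: [0.5416, -0.2883, 0.2543]
tcp_rot: [[0.08, 0.997, 0.004], [0.997, -0.08, 0.0], [0.0, 0.004, -1.0]]
force: [0.6, -0.1, -2.9]
gripper_width: 0.347
```

Run:
```python
from h import *
s=state();print(s["ee_pos"],s["tcp_rot"].round(3),s["force"],s["ft_torque"],s["gripper_width"])
for n in ("wrist","scene","top"):
    c=capture(n); np.save(n+"4.npy",c,allow_pickle=True); cv2.imwrite(f"pics/{n}4.png",c["pixels"])
```

```text
[ 0.54155592 -0.28831089  0.25426078] [[ 0.08   0.997  0.004]
 [ 0.997 -0.08   0.   ]
 [ 0.     0.004 -1.   ]] [ 0.5870969  -0.08123162 -2.88652818] [ 0.04007834 -0.00212651 -0.07473502] 0.3470963935161559
```

View pics/scene4.png

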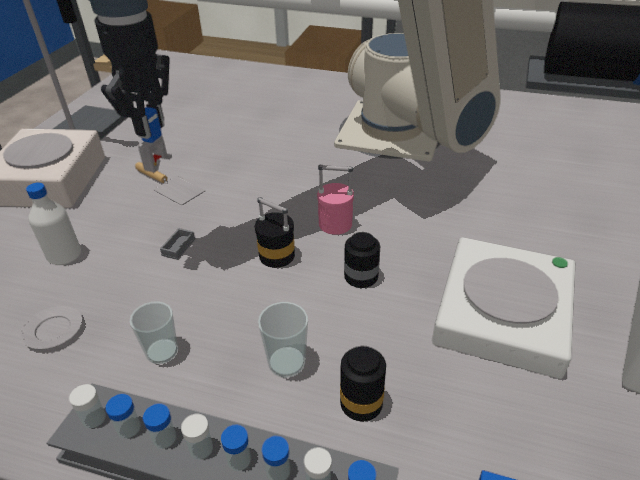

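View pics/wrist4.png

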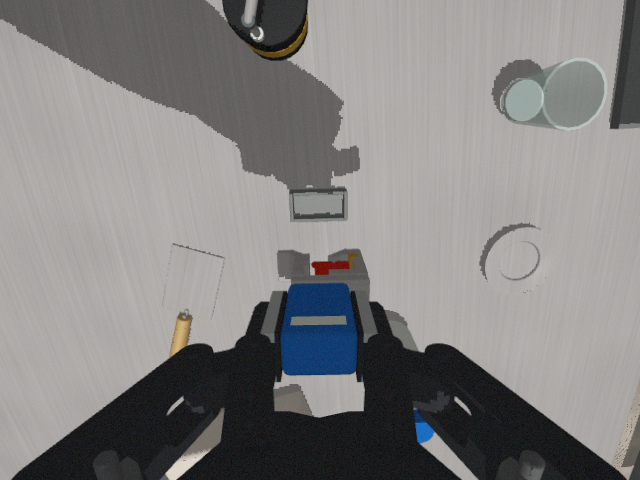

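View pics/top4.png

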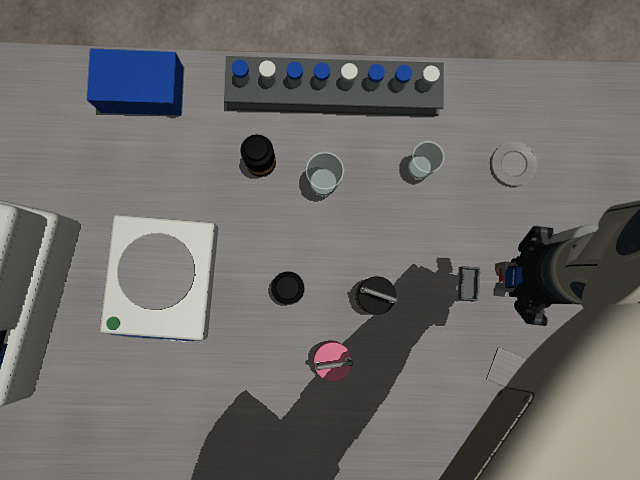

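Emit:
{"name": "apply_moves", "arguments": {
  "linear": [
    [24,-15,0],
    [24,-15,0],
    [24,-15,0],
    [24,-15,0],
    [0,0,0],
    [0,0,0],
    [0,0,0]
  ],
  "turn": [0,0,0,0,0.11,0.11,0],
  "grip": [-1,-1,-1,-1,-1,-1,-1]
}}

```text
time_s: 6.75
ee_pos: [0.4853, -0.1833, 0.2463]
tcp_rot: [[0.301, 0.954, -0.008], [0.954, -0.301, 0.008], [0.005, -0.01, -1.0]]
force: [1.0, -0.1, -1.9]
gripper_width: 0.344
```

Run:
```python
from h import *
s=state();print(s["ee_pos"],s["tcp_rot"].round(3),s["force"])
for n in ("wrist",):
    c=capture(n); np.save(n+"5.npy",c,allow_pickle=True); cv2.imwrite(f"pics/{n}5.png",c["pixels"])
```

```text
[ 0.48530201 -0.18325245  0.24634203] [[ 0.301  0.954 -0.008]
 [ 0.954 -0.301  0.008]
 [ 0.005 -0.01  -1.   ]] [ 0.95723619 -0.09732888 -1.85387185]
```

View pics/wrist5.png

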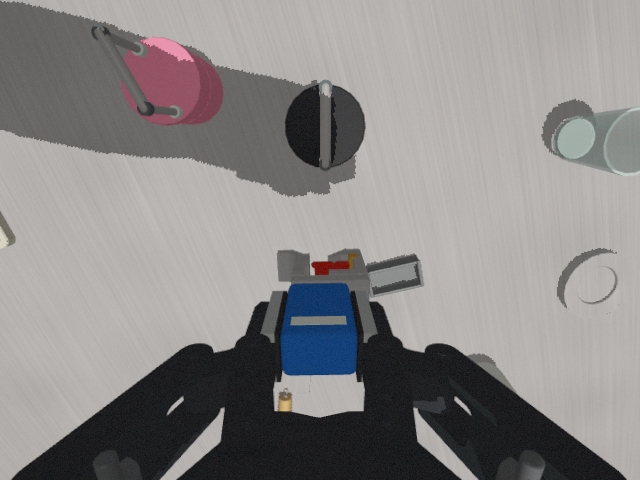

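Run:
```python
from h import *
c=load("wrist5.npy"); im=c["pixels"]
cv2.imwrite("pics/w5c.png",cv2.resize(im[70:180,270:380],None,fx=6,fy=6,interpolation=cv2.INTER_CUBIC))
cv2.imwrite("pics/w5d.png",cv2.resize(im[235:300,260:390],None,fx=6,fy=6,interpolation=cv2.INTER_CUBIC))
```

```text
(no output)
```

View pics/w5c.png

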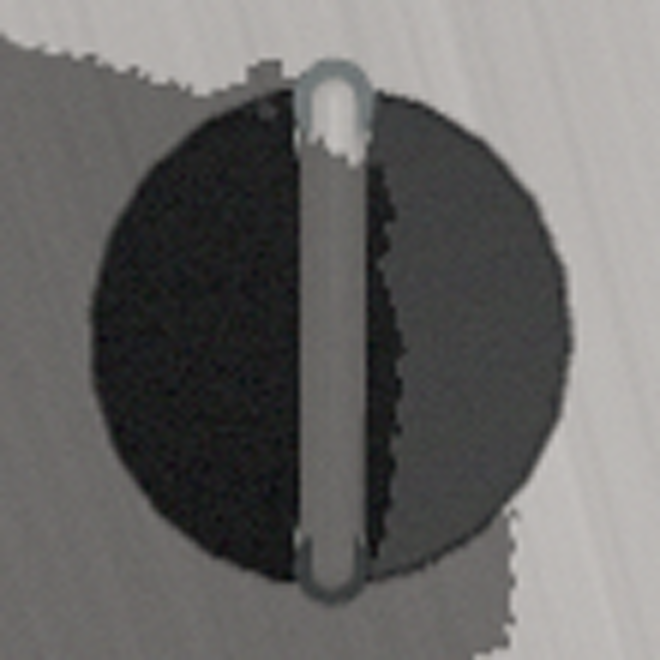

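View pics/w5d.png

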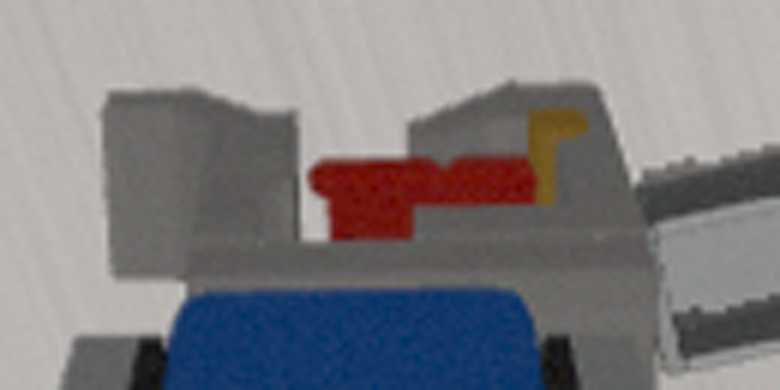

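Run:
```python
from h import *
c=load("wrist5.npy"); S=load("scene0.npy");T=load("top0.npy")
p=np.array([ 0.48530201,-0.18325245,0.24634203]); R=np.array([[.301,.954,-.008],[.954,-.301,.008],[.005,-.01,-1.]])
q=lambda x,y,ox,oy:(ox+(x+.5)/6-.5,oy+(y+.5)/6-.5)
# triangulate bar ends (outer ends at posts' tops)
A=q(335,70,270,70);B=q(332,595,270,70)
print(A,B)
print(tri(c,A,S,(285.3,210)),tri(c,B,S,(259.8,199.5)));print(tri(c,A,T,(363,289.6)),tri(c,B,T,(396,300)))
for z in (.113,.116,.120):
    a,b=onz(c,*q(334,110,270,70),z),onz(c,*q(332.5,550,270,70),z);d=a-b
    print(z,"ctr",((onz(c,*A,z)+onz(c,*B,z))/2).round(4),"ang",np.degrees(np.arctan2(d[1],d[0])),np.linalg.norm(onz(c,*A,z)-onz(c,*B,z)))
print("tool x ang",np.degrees(np.arctan2(R[1,0],R[0,0])), np.degrees(np.arctan2(-R[0,1]*-1,-R[1,1])))
# slot
for y in (130,220):
  for x in (298,409):
    o,r=ray(c,*q(x,y,260,235)); n=R[:,0]; s=(0.010-n@(o-p))/(n@r); print((R.T@(o+s*r-p)*1000).round(1))
# pan
lo=[onz(c,*q(x,335,270,70),.075) for x in (92,570)];print("lid ctr",(lo[0]+lo[1])/2,np.linalg.norm(lo[0]-lo[1]))
```

```text
(325.4166666666667, 81.25) (324.9166666666667, 168.75)
(array([ 0.52326183, -0.07688512,  0.11613119]), np.float64(0.002363654311105084)) (array([ 0.50376858, -0.13355207,  0.11244348]), np.float64(0.002167997324613296))
(array([ 0.52191815, -0.07627016,  0.12047018]), np.float64(0.0012548934331472518)) (array([ 0.50468705, -0.13353726,  0.11982375]), np.float64(0.0008040921816787411))
0.113 ctr [ 0.5135 -0.105   0.113 ] ang 72.55740908303812 0.061944779342526186
0.116 ctr [ 0.5135 -0.105   0.116 ] ang 72.55740908303807 0.06123564175447987
0.12 ctr [ 0.5135 -0.105   0.12  ] ang 72.55740908303807 0.06029012497041812
tool x ang 72.48880443841622 72.48880443841622
[10.  -5.7 55.9]
[10.   5.1 55.9]
[10.  -5.2 34.3]
[10.   4.5 34.2]
lid ctr [ 0.51385545 -0.1038605   0.075     ] 0.06743717794989898
```

Emit:
{"name": "apply_moves", "arguments": {
  "linear": [
    [28,1,0],
    [28,1,0],
    [27,1,0],
    [0,0,0],
    [0,0,0]
  ],
  "turn": [0,0,0,0,0],
  "grip": [-1,-1,-1,-1,-1]
}}

```text
time_s: 7.42
ee_pos: [0.5133, -0.1041, 0.2444]
tcp_rot: [[0.29, 0.957, -0.012], [0.957, -0.29, 0.009], [0.005, -0.014, -1.0]]
force: [0.7, -0.2, -1.8]
gripper_width: 0.343
```

Run:
```python
from h import *
s=state();p=s["ee_pos"];R=s["tcp_rot"];print(p,R.round(3),s["force"])
print("to go tool mm",R.T@(np.array([.5135,-.105,p[2]])-p)*1000)
c=capture("wrist"); np.save("wrist6.npy",c,allow_pickle=True); cv2.imwrite("pics/wrist6.png",c["pixels"][180:420,180:460].repeat(2,0).repeat(2,1))
c=capture("scene"); cv2.imwrite("pics/scene6.png",cv2.resize(c["pixels"][120:280,200:360],None,fx=3.7,fy=3.7))
```

```text
[ 0.51330209 -0.10407534  0.24437792] [[ 0.29   0.957 -0.012]
 [ 0.957 -0.29   0.009]
 [ 0.005 -0.014 -1.   ]] [ 0.72369505 -0.19842156 -1.81078189]
to go tool mm [-0.82728805  0.45788252 -0.01044666]
```

View pics/wrist6.png

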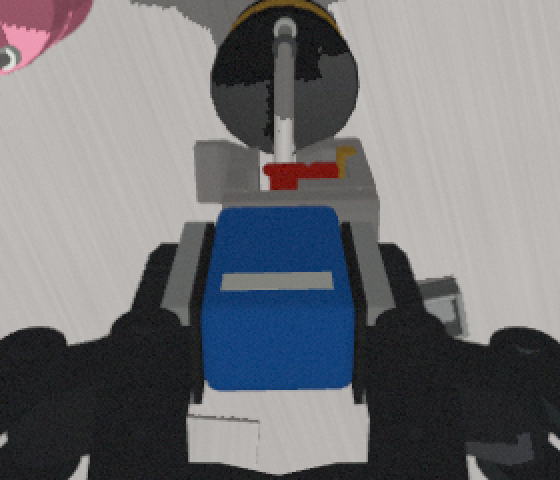

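View pics/scene6.png

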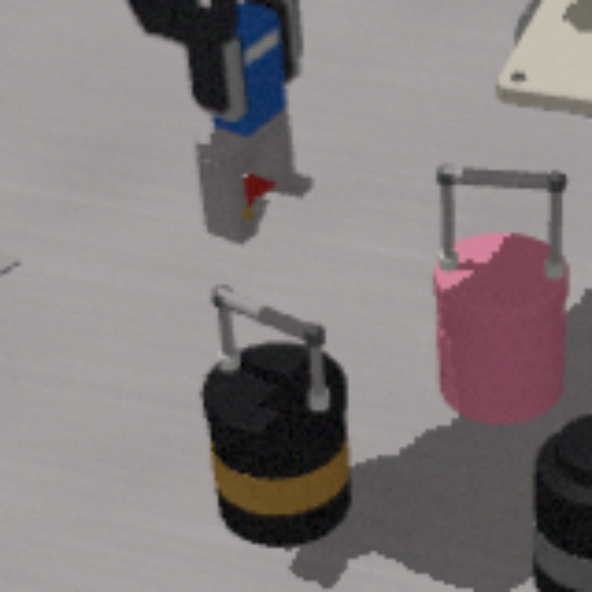

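Emit:
{"name": "apply_moves", "arguments": {
  "linear": [
    [-1,0,15],
    [0,0,15],
    [0,0,10],
    [0,0,0],
    [0,0,0]
  ],
  "turn": [0,0,0,0,0],
  "grip": [-1,-1,-1,-1,-1]
}}

```text
time_s: 8.15
ee_pos: [0.5114, -0.1071, 0.2009]
tcp_rot: [[0.294, 0.956, -0.013], [0.956, -0.294, 0.009], [0.005, -0.015, -1.0]]
force: [0.5, -0.7, -1.7]
gripper_width: 0.34
```

Run:
```python
from h import *
s=state();p=s["ee_pos"];R=s["tcp_rot"];print(p,R.round(3),s["force"])
print("to go tool mm",R.T@(np.array([.5135,-.105,p[2]])-p)*1000)
```

```text
[ 0.51144622 -0.10705715  0.2009091 ] [[ 0.294  0.956 -0.013]
 [ 0.956 -0.294  0.009]
 [ 0.005 -0.015 -1.   ]] [ 0.49150465 -0.70290929 -1.7461927 ]
to go tool mm [ 2.57005448  1.35816805 -0.00779267]
```

Emit:
{"name": "apply_moves", "arguments": {
  "linear": [
    [2.5,1.4,4],
    [0,0,4],
    [0,0,0]
  ],
  "turn": [0,0,0],
  "grip": [-1,-1,-1]
}}

```text
time_s: 8.52
ee_pos: [0.5139, -0.1049, 0.1931]
tcp_rot: [[0.294, 0.956, -0.012], [0.956, -0.294, 0.009], [0.005, -0.014, -1.0]]
force: [1.2, -0.6, -2.5]
gripper_width: 0.344
```

Emit:
{"name": "apply_moves", "arguments": {
  "linear": [
    [0,0,3],
    [0,0,0]
  ],
  "turn": [0,0],
  "grip": [-1,-1]
}}

```text
time_s: 8.78
ee_pos: [0.514, -0.1048, 0.19]
tcp_rot: [[0.294, 0.956, -0.011], [0.956, -0.294, 0.009], [0.005, -0.013, -1.0]]
force: [-0.7, 0.6, -1.7]
gripper_width: 0.341
```

Emit:
{"name": "apply_moves", "arguments": {
  "linear": [
    [0,0,3],
    [0,0,0]
  ],
  "turn": [0,0],
  "grip": [-1,-1]
}}

```text
time_s: 9.02
ee_pos: [0.5139, -0.1049, 0.1868]
tcp_rot: [[0.294, 0.956, -0.011], [0.956, -0.294, 0.008], [0.005, -0.013, -1.0]]
force: [-0.1, 0.1, -2.5]
gripper_width: 0.344
```

Emit:
{"name": "apply_moves", "arguments": {
  "linear": [
    [0,0,3],
    [0,0,0]
  ],
  "turn": [0,0],
  "grip": [-1,-1]
}}

```text
time_s: 9.28
ee_pos: [0.5139, -0.1048, 0.1836]
tcp_rot: [[0.294, 0.956, -0.011], [0.956, -0.294, 0.009], [0.005, -0.013, -1.0]]
force: [-0.1, 1.1, -1.0]
gripper_width: 0.341
```

Emit:
{"name": "apply_moves", "arguments": {
  "linear": [
    [0,0,2],
    [0,0,0]
  ],
  "turn": [0,0],
  "grip": [-1,-1]
}}

```text
time_s: 9.52
ee_pos: [0.5139, -0.1048, 0.1815]
tcp_rot: [[0.294, 0.956, -0.011], [0.956, -0.294, 0.008], [0.005, -0.013, -1.0]]
force: [-0.5, -0.4, -2.7]
gripper_width: 0.344
```

Emit:
{"name": "apply_moves", "arguments": {
  "linear": [
    [0,0,2],
    [0,0,0]
  ],
  "turn": [0,0],
  "grip": [-1,-1]
}}

```text
time_s: 9.78
ee_pos: [0.514, -0.1049, 0.1795]
tcp_rot: [[0.294, 0.956, -0.011], [0.956, -0.294, 0.008], [0.005, -0.013, -1.0]]
force: [0.2, 1.3, -2.1]
gripper_width: 0.343
```

Run:
```python
from h import *
s=state();p=s["ee_pos"];R=s["tcp_rot"];print(p,s["force"],"origin z",p[2]-.0727)
c=capture("wrist"); cv2.imwrite("pics/wrist7.png",c["pixels"][180:420,180:460].repeat(2,0).repeat(2,1))
c=capture("scene"); cv2.imwrite("pics/scene7.png",cv2.resize(c["pixels"][160:280,220:340],None,fx=5,fy=5,interpolation=cv2.INTER_CUBIC))
```

```text
[ 0.51398966 -0.10485757  0.17954449] [ 0.17451773  1.30168387 -2.13939198] origin z 0.1068444933694022
```

View pics/wrist7.png

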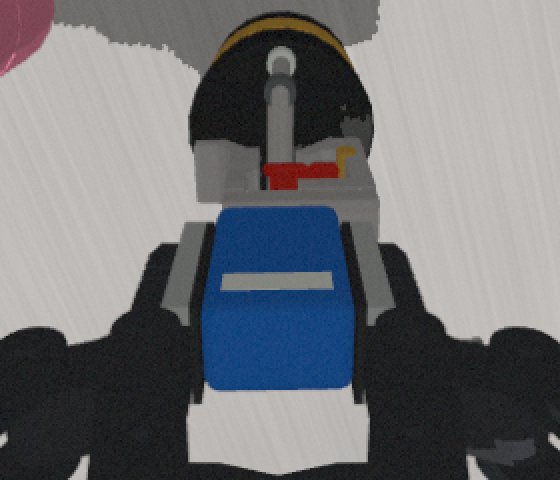

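View pics/scene7.png

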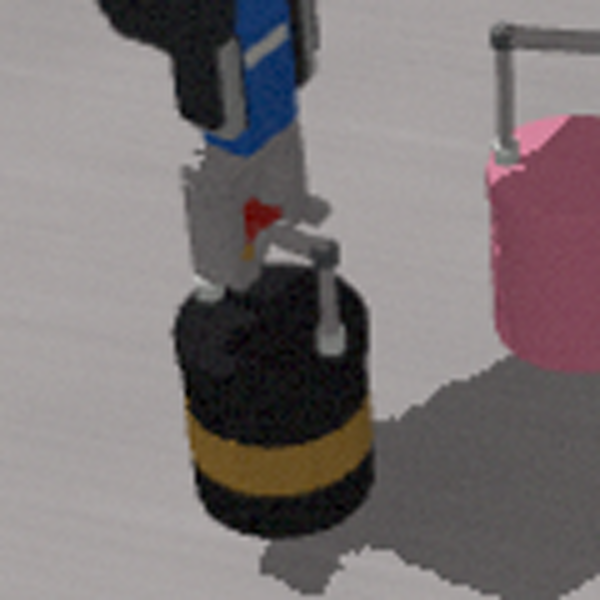

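Emit:
{"name": "apply_moves", "arguments": {
  "linear": [
    [0,0,2],
    [0,0,0]
  ],
  "turn": [0,0],
  "grip": [-1,-1]
}}

```text
time_s: 10.12
ee_pos: [0.5141, -0.1049, 0.1778]
tcp_rot: [[0.294, 0.956, -0.01], [0.956, -0.294, 0.008], [0.005, -0.012, -1.0]]
force: [-0.5, 0.7, 0.6]
gripper_width: 0.341
```

Emit:
{"name": "apply_moves", "arguments": {
  "linear": [
    [0,0,2],
    [0,0,0]
  ],
  "turn": [0,0],
  "grip": [-1,-1]
}}

```text
time_s: 10.38
ee_pos: [0.5142, -0.1049, 0.1759]
tcp_rot: [[0.294, 0.956, -0.01], [0.956, -0.294, 0.008], [0.005, -0.012, -1.0]]
force: [-0.1, -0.5, 0.8]
gripper_width: 0.342
```

Emit:
{"name": "apply_moves", "arguments": {
  "linear": [
    [0,0,2],
    [0,0,0]
  ],
  "turn": [0,0],
  "grip": [-1,-1]
}}

```text
time_s: 10.62
ee_pos: [0.5144, -0.105, 0.1739]
tcp_rot: [[0.294, 0.956, -0.009], [0.956, -0.294, 0.008], [0.005, -0.011, -1.0]]
force: [-0.8, -0.5, 0.0]
gripper_width: 0.345
```

Emit:
{"name": "apply_moves", "arguments": {
  "linear": [
    [0,0,2],
    [0,0,2],
    [0,0,0]
  ],
  "turn": [0,0,0],
  "grip": [-1,-1,-1]
}}

```text
time_s: 11.0
ee_pos: [0.5147, -0.105, 0.1698]
tcp_rot: [[0.294, 0.956, -0.008], [0.956, -0.294, 0.007], [0.005, -0.01, -1.0]]
force: [1.8, -0.3, 1.2]
gripper_width: 0.341
```

Emit:
{"name": "apply_moves", "arguments": {
  "linear": [
    [0,0,2],
    [0,0,0]
  ],
  "turn": [0,0],
  "grip": [-1,-1]
}}

```text
time_s: 11.25
ee_pos: [0.5149, -0.1051, 0.1677]
tcp_rot: [[0.294, 0.956, -0.008], [0.956, -0.294, 0.007], [0.005, -0.01, -1.0]]
force: [0.9, -0.5, 0.5]
gripper_width: 0.342
```

Emit:
{"name": "apply_moves", "arguments": {
  "linear": [
    [0,0,2],
    [0,0,0]
  ],
  "turn": [0,0],
  "grip": [-1,-1]
}}

```text
time_s: 11.5
ee_pos: [0.5149, -0.1051, 0.1656]
tcp_rot: [[0.294, 0.956, -0.008], [0.956, -0.294, 0.007], [0.005, -0.01, -1.0]]
force: [1.6, 0.2, -0.2]
gripper_width: 0.339
```

Emit:
{"name": "apply_moves", "arguments": {
  "linear": [
    [0,0,2],
    [0,0,0]
  ],
  "turn": [0,0],
  "grip": [-1,-1]
}}

```text
time_s: 11.75
ee_pos: [0.5149, -0.1051, 0.1633]
tcp_rot: [[0.294, 0.956, -0.008], [0.956, -0.294, 0.007], [0.005, -0.01, -1.0]]
force: [0.9, 0.5, -1.5]
gripper_width: 0.341
```

Emit:
{"name": "apply_moves", "arguments": {
  "linear": [
    [0,0,1.5],
    [0,0,0],
    [0,0,0]
  ],
  "turn": [0,0,0],
  "grip": [-1,-1,-1]
}}

```text
time_s: 12.12
ee_pos: [0.5147, -0.105, 0.1615]
tcp_rot: [[0.294, 0.956, -0.009], [0.956, -0.294, 0.008], [0.005, -0.01, -1.0]]
force: [1.0, -0.1, -0.1]
gripper_width: 0.345
```

```bash
cat > look.py <<'E'
import sys
from h import *
n=sys.argv[1]
s=state();p=s["ee_pos"];print(p.round(4),s["force"].round(2),"origin z",p[2]-.0727,s["time_s"])
w=capture("wrist"); c=capture("scene")
print("force2",state()["force"].round(2))
a=cv2.resize(w["pixels"][240:330,250:390],(560,360),interpolation=cv2.INTER_CUBIC)
b=cv2.resize(c["pixels"][180:280,240:310],(240,343),interpolation=cv2.INTER_CUBIC)
o=np.zeros((360,800,3),np.uint8);o[:,:560]=a;o[:343,560:]=b
cv2.imwrite(f"pics/{n}.png",o)
E
python3 look.py l1
```

```text
[ 0.5147 -0.105   0.1615] [ 1.01 -0.12 -0.08] origin z 0.08876003686463664 12.125
force2 [-0.09  0.21 -0.78]
```

View pics/l1.png

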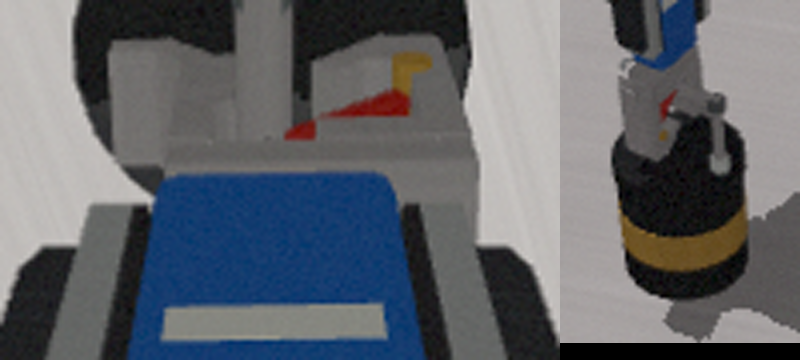

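The red gate is still swung up by the bar: in the crop its tip is at (290,130) and its hinge at (410,100). I'll keep going in small steps.

Emit:
{"name": "apply_moves", "arguments": {
  "linear": [
    [0,0,1.5],
    [0,0,0]
  ],
  "turn": [0,0],
  "grip": [-1,-1]
}}

```text
time_s: 12.48
ee_pos: [0.5144, -0.1049, 0.1596]
tcp_rot: [[0.294, 0.956, -0.009], [0.956, -0.294, 0.008], [0.005, -0.011, -1.0]]
force: [0.8, -0.0, -4.5]
gripper_width: 0.338
```

Emit:
{"name": "apply_moves", "arguments": {
  "linear": [
    [0,0,1.5],
    [0,0,0]
  ],
  "turn": [0,0],
  "grip": [-1,-1]
}}

```text
time_s: 12.72
ee_pos: [0.5138, -0.1047, 0.1576]
tcp_rot: [[0.294, 0.956, -0.011], [0.956, -0.294, 0.008], [0.005, -0.013, -1.0]]
force: [0.1, -0.7, -2.3]
gripper_width: 0.344
```

```bash
python3 look.py l2
```

```text
[ 0.5138 -0.1047  0.1576] [ 0.05 -0.67 -2.35] origin z 0.08485675978418718 12.725
force2 [-0.62  0.71 -2.66]
```

View pics/l2.png

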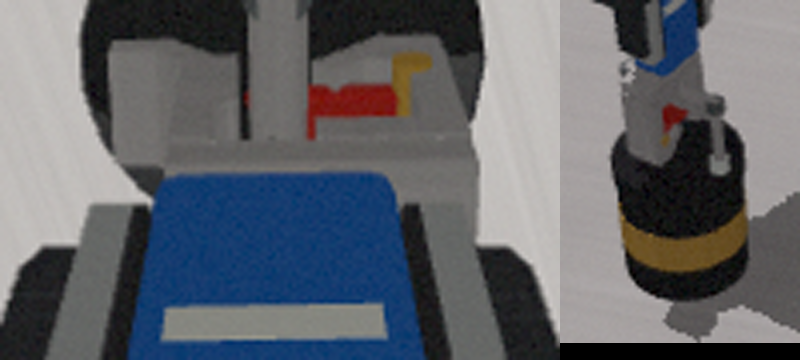

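The gate has flicked shut. In the crop the red is level again behind the bar at (350,100), and the push is gone (force −2.4 N, the hook's weight). Next I'll lift slowly to take up the play.

Emit:
{"name": "apply_moves", "arguments": {
  "linear": [
    [0,0,-2],
    [0,0,-2],
    [0,0,-2],
    [0,0,-1.5],
    [0,0,-1],
    [0,0,-1],
    [0,0,-1],
    [0,0,-1],
    [0,0,-1],
    [0,0,0]
  ],
  "turn": [0,0,0,0,0,0,0,0,0,0],
  "grip": [-1,-1,-1,-1,-1,-1,-1,-1,-1,-1],
  "grip_force": 80
}}

```text
time_s: 14.08
ee_pos: [0.5134, -0.1046, 0.1703]
tcp_rot: [[0.294, 0.956, -0.013], [0.956, -0.294, 0.009], [0.005, -0.015, -1.0]]
force: [-0.8, 0.8, -5.7]
gripper_width: 0.338
```

Emit:
{"name": "apply_moves", "arguments": {
  "linear": [
    [0,0,-2],
    [0,0,-2],
    [0,0,-2],
    [0,0,-2],
    [0,0,-2],
    [0,0,0],
    [0,0,0]
  ],
  "turn": [0,0,0,0,0,0,0],
  "grip": [-1,-1,-1,-1,-1,-1,-1]
}}

```text
time_s: 14.95
ee_pos: [0.5136, -0.1047, 0.1811]
tcp_rot: [[0.294, 0.956, -0.012], [0.956, -0.294, 0.009], [0.005, -0.014, -1.0]]
force: [-0.7, -0.2, -5.7]
gripper_width: 0.336
```

```bash
python3 look.py l3
```

```text
[ 0.5136 -0.1047  0.1811] [-0.71 -0.17 -5.7 ] origin z 0.10836895147214588 14.95
force2 [ 0.35 -0.12 -6.52]
```

View pics/l3.png

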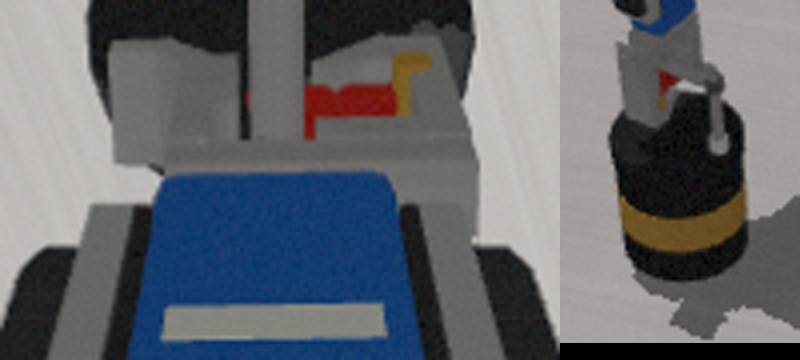

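Emit:
{"name": "apply_moves", "arguments": {
  "linear": [
    [0,0,-4],
    [0,0,-8],
    [0,0,-14],
    [0,0,-18],
    [0,0,-20],
    [0,0,-20],
    [0,0,-20],
    [0,0,-18],
    [0,0,-12],
    [0,0,-6],
    [0,0,-3],
    [0,0,0]
  ],
  "turn": [0,0,0,0,0,0,0,0,0,0,0,0],
  "grip": [-1,-1,-1,-1,-1,-1,-1,-1,-1,-1,-1,-1]
}}

```text
time_s: 16.55
ee_pos: [0.5151, -0.1059, 0.3357]
tcp_rot: [[0.294, 0.956, -0.008], [0.956, -0.294, 0.007], [0.005, -0.01, -1.0]]
force: [-0.2, -1.0, -5.9]
gripper_width: 0.337
```

Run:
```python
from h import *
s=state();p=s["ee_pos"];R=s["tcp_rot"];print(p,R.round(3),s["force"],s["joints"].round(1))
c=capture("scene"); cv2.imwrite("pics/scene8.png",c["pixels"])
T=load("top0.npy");print("spare",onz(T,287,287,.085),"pink",onz(T,333,362,.12))
```

```text
[ 0.51508458 -0.10589532  0.33572883] [[ 0.294  0.956 -0.008]
 [ 0.956 -0.294  0.007]
 [ 0.005 -0.01  -1.   ]] [-0.20754435 -1.03568246 -5.89305272] [-20.9  12.2  10.8  89.1   0.2  86.2]
spare [0.52327377 0.0559729  0.085     ] pink [ 0.39756028 -0.02736121  0.12      ]
```

View pics/scene8.png

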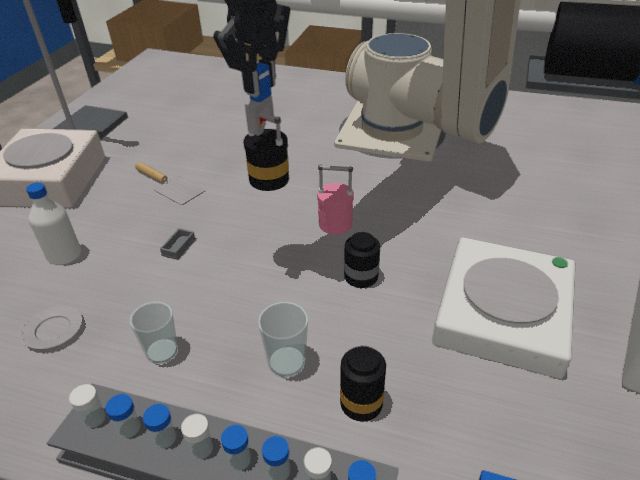

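Emit:
{"name": "apply_moves", "arguments": {
  "linear": [
    [5,-1,0],
    [10,-2,0],
    [16,-3.5,0],
    [22,-5,0],
    [26,-6,0],
    [28,-6,0],
    [28,-6,0],
    [28,-6,0],
    [28,-6,0],
    [28,-6,0],
    [28,-6,0],
    [26,-6,0]
  ],
  "turn": [0,0,0,0,0,0,0,0,0,0,0,0],
  "grip": [-1,-1,-1,-1,-1,-1,-1,-1,-1,-1,-1,-1]
}}

```text
time_s: 18.1
ee_pos: [0.5359, 0.1914, 0.3367]
tcp_rot: [[0.291, 0.957, -0.011], [0.957, -0.291, 0.01], [0.006, -0.013, -1.0]]
force: [0.5, -0.3, -5.6]
gripper_width: 0.342
```

Emit:
{"name": "apply_moves", "arguments": {
  "linear": [
    [22,-4,0],
    [20,-4,0],
    [17,-3,0],
    [14,-3,0],
    [11,-2,0],
    [8,-1,0],
    [5,-1,0],
    [3,0,0],
    [0,0,0],
    [0,0,0],
    [0,0,0],
    [0,0,0]
  ],
  "turn": [0,0,0,0,0,0,0,0,0,0,0,0],
  "grip": [-1,-1,-1,-1,-1,-1,-1,-1,-1,-1,-1,-1]
}}

```text
time_s: 19.6
ee_pos: [0.5467, 0.3004, 0.3373]
tcp_rot: [[0.289, 0.957, -0.012], [0.957, -0.289, 0.01], [0.006, -0.014, -1.0]]
force: [0.2, 0.2, -5.4]
gripper_width: 0.341
```

```bash
cat > look2.py <<'E'
import sys
from h import *
n=sys.argv[1]
s=state();p=s["ee_pos"];R=s["tcp_rot"];print(p.round(4),R.round(3).tolist(),s["force"].round(2),s["time_s"])
print("to pan (tool mm)",(R.T@(np.array([.548,.295,p[2]])-p)*1000).round(1))
for k in ("scene","top","wrist"):
    c=capture(k); np.save(n+k+".npy",c,allow_pickle=True); cv2.imwrite(f"pics/{n}{k}.png",c["pixels"])
E
python3 look2.py m1
```

```text
[0.5467 0.3004 0.3373] [[0.289, 0.957, -0.012], [0.957, -0.289, 0.01], [0.006, -0.014, -1.0]] [ 0.15  0.21 -5.35] 19.6
to pan (tool mm) [-4.8  2.8 -0.1]
```

View pics/m1scene.png

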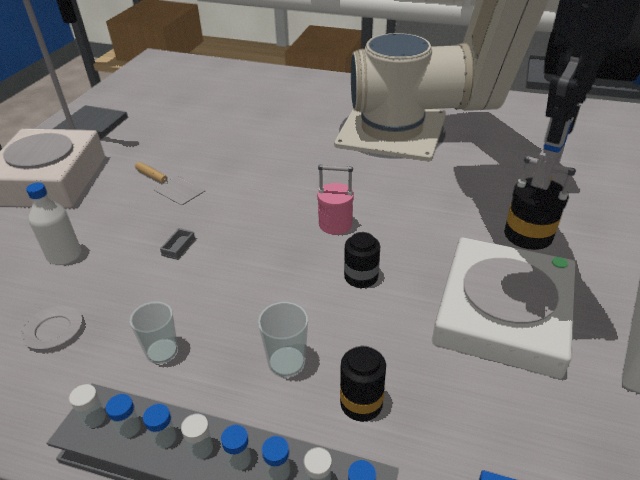

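View pics/m1wrist.png

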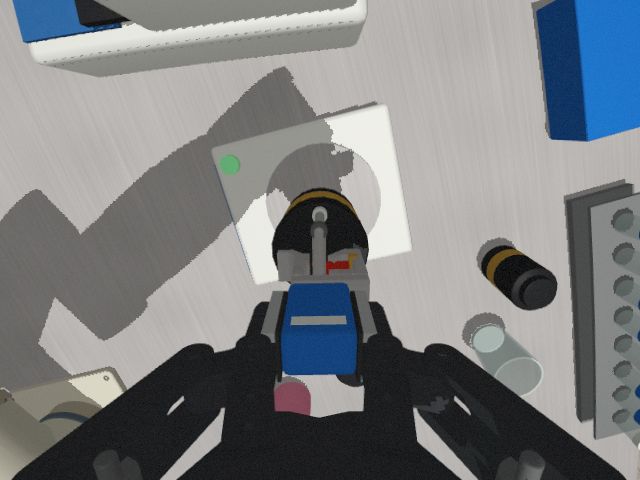

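Run:
```python
from h import *
S=load("scene0.npy")
hsv=cv2.cvtColor(S["pixels"],cv2.COLOR_BGR2GRAY)
m=((hsv>110)&(hsv<185)).astype(np.uint8); k=np.zeros_like(m);k[252:330,455:567]=m[252:330,455:567]
k=cv2.morphologyEx(k,cv2.MORPH_OPEN,np.ones((3,3)))
cs=sorted(cv2.findContours(k,0,1)[0],key=cv2.contourArea)[-1]; e=cv2.fitEllipse(cs);print(e)
print(onz(S,*e[0],.064))
```

```text
((510.7998962402344, 289.4301452636719), (60.458045959472656, 97.47210693359375), 105.11312866210938)
[0.55289198 0.2981865  0.064     ]
```

Emit:
{"name": "apply_moves", "arguments": {
  "linear": [
    [-2,1,4],
    [-2,2,8],
    [-1,1,14],
    [0,0,18],
    [0,0,18],
    [0,0,14],
    [0,0,8],
    [0,0,4],
    [0,0,0],
    [0,0,0]
  ],
  "turn": [0,0,0,0,0,0,0,0,0,0],
  "grip": [-1,-1,-1,-1,-1,-1,-1,-1,-1,-1]
}}

```text
time_s: 21.0
ee_pos: [0.5483, 0.2941, 0.2442]
tcp_rot: [[0.29, 0.957, -0.012], [0.957, -0.289, 0.009], [0.006, -0.014, -1.0]]
force: [-0.0, 0.8, -5.5]
gripper_width: 0.342
```

```bash
python3 look2.py m2
```

```text
[0.5483 0.2941 0.2442] [[0.29, 0.957, -0.012], [0.957, -0.289, 0.009], [0.006, -0.014, -1.0]] [-0.04  0.76 -5.53] 21.0
to pan (tool mm) [ 0.8 -0.6  0. ]
```

View pics/m2scene.png

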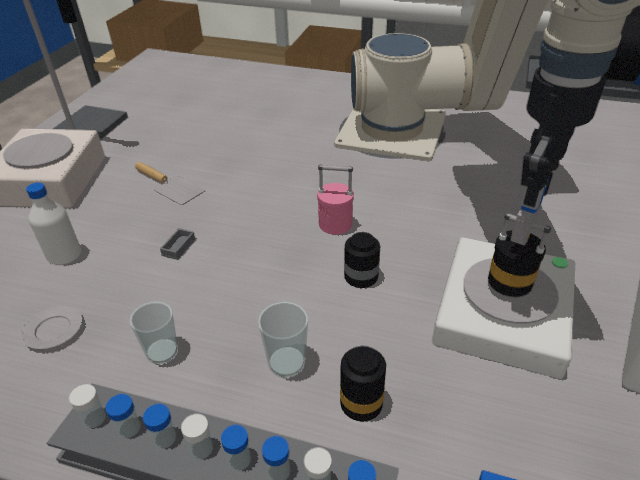

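View pics/m2wrist.png

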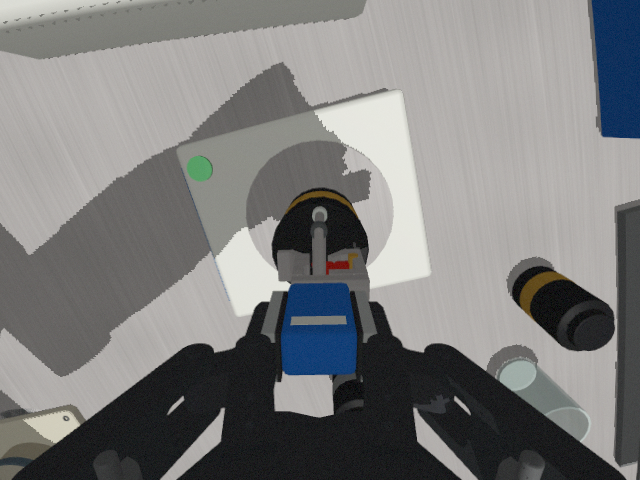

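Run:
```python
from h import *
c=load("m2wrist.npy"); s=state();p=s["ee_pos"];R=s["tcp_rot"]
P=[onz(c,*q,.064) for q in ((246,213),(393,213),(319,140))]
ctr=(P[0]+P[1])/2; print("lr",ctr,np.linalg.norm(P[0]-P[1])); 
x=R[:,0]; print("far-70", P[2]-.07*x/np.linalg.norm(x[:2]))
# canister extents
print("to pan via far",(R.T@(P[2]-.07*x-p)*1000).round(1))
# canister lid height .075 -> lid z now
zb=p[2]-.1675;L=[onz(c,*q,zb+.075) for q in ((274,238),(368,238))];print("lid lateral ctr",(L[0]+L[1])/2,np.linalg.norm(L[0]-L[1]),(R.T@((L[0]+L[1])/2-p)*1000).round(1))
```

```text
lr [0.54811625 0.30056636 0.064     ] 0.13838245213483452
far-70 [0.54671718 0.29685878 0.06361598]
to pan via far [  1.2   0.2 180.5]
lid lateral ctr [0.55119217 0.30334268 0.15155518] 0.06484187095825991 [ 9.2  1.4 92.5]
```

Emit:
{"name": "apply_moves", "arguments": {
  "linear": [
    [2,0,2],
    [1,0,3],
    [0,0,3],
    [0,0,1],
    [0,0,0],
    [0,0,0]
  ],
  "turn": [0,0,0,0,0,0],
  "grip": [-1,-1,-1,-1,-1,-1]
}}

```text
time_s: 21.9
ee_pos: [0.5491, 0.2973, 0.2346]
tcp_rot: [[0.289, 0.957, -0.012], [0.957, -0.289, 0.009], [0.006, -0.014, -1.0]]
force: [-0.4, -0.7, -6.1]
gripper_width: 0.339
```

Emit:
{"name": "apply_moves", "arguments": {
  "linear": [
    [0,0,1],
    [0,0,0]
  ],
  "turn": [0,0],
  "grip": [-1,-1]
}}

```text
time_s: 22.15
ee_pos: [0.5492, 0.2973, 0.2336]
tcp_rot: [[0.29, 0.957, -0.012], [0.957, -0.289, 0.01], [0.006, -0.014, -1.0]]
force: [0.5, -0.4, -5.1]
gripper_width: 0.337
```

Emit:
{"name": "apply_moves", "arguments": {
  "linear": [
    [0,0,1],
    [0,0,0]
  ],
  "turn": [0,0],
  "grip": [-1,-1]
}}

```text
time_s: 22.4
ee_pos: [0.5492, 0.2973, 0.2326]
tcp_rot: [[0.29, 0.957, -0.012], [0.957, -0.289, 0.01], [0.006, -0.014, -1.0]]
force: [-0.4, 0.2, -5.9]
gripper_width: 0.342
```

Emit:
{"name": "apply_moves", "arguments": {
  "linear": [
    [0,0,1],
    [0,0,0]
  ],
  "turn": [0,0],
  "grip": [-1,-1]
}}

```text
time_s: 22.65
ee_pos: [0.5494, 0.2974, 0.2321]
tcp_rot: [[0.29, 0.957, -0.011], [0.957, -0.289, 0.01], [0.006, -0.013, -1.0]]
force: [-0.1, -0.4, -4.5]
gripper_width: 0.338
```

Emit:
{"name": "apply_moves", "arguments": {
  "linear": [
    [0,0,1],
    [0,0,0]
  ],
  "turn": [0,0],
  "grip": [-1,-1]
}}

```text
time_s: 22.9
ee_pos: [0.5496, 0.2975, 0.2317]
tcp_rot: [[0.29, 0.957, -0.009], [0.957, -0.289, 0.01], [0.007, -0.012, -1.0]]
force: [-0.6, -0.5, -2.5]
gripper_width: 0.339
```

Emit:
{"name": "apply_moves", "arguments": {
  "linear": [
    [0,0,1],
    [0,0,0]
  ],
  "turn": [0,0],
  "grip": [-1,-1]
}}

```text
time_s: 23.15
ee_pos: [0.5497, 0.2976, 0.2309]
tcp_rot: [[0.29, 0.957, -0.009], [0.957, -0.289, 0.011], [0.008, -0.011, -1.0]]
force: [-0.3, 0.4, -2.0]
gripper_width: 0.34
```

Emit:
{"name": "apply_moves", "arguments": {
  "linear": [
    [0,0,1.5],
    [0,0,0]
  ],
  "turn": [0,0],
  "grip": [-1,-1]
}}

```text
time_s: 23.4
ee_pos: [0.5497, 0.2976, 0.2293]
tcp_rot: [[0.29, 0.957, -0.009], [0.957, -0.289, 0.011], [0.008, -0.011, -1.0]]
force: [-0.1, -0.2, -1.8]
gripper_width: 0.338
```

Emit:
{"name": "apply_moves", "arguments": {
  "linear": [
    [0,0,1.5],
    [0,0,0]
  ],
  "turn": [0,0],
  "grip": [-1,-1]
}}

```text
time_s: 23.65
ee_pos: [0.5496, 0.2976, 0.2276]
tcp_rot: [[0.29, 0.957, -0.009], [0.957, -0.289, 0.011], [0.008, -0.012, -1.0]]
force: [-0.5, 0.2, -2.0]
gripper_width: 0.339
```

The canister is standing on the pan, with the load gone at TCP z 0.232. I'll lower the hook until its roof just rests on the bar, so that it doesn't drop when released.

Emit:
{"name": "apply_moves", "arguments": {
  "linear": [
    [0,0,2],
    [0,0,2],
    [0,0,2],
    [0,0,1.5],
    [0,0,0]
  ],
  "turn": [0,0,0,0,0],
  "grip": [-1,-1,-1,-1,-1]
}}

```text
time_s: 24.28
ee_pos: [0.5495, 0.2976, 0.2195]
tcp_rot: [[0.29, 0.957, -0.009], [0.957, -0.289, 0.011], [0.007, -0.012, -1.0]]
force: [0.5, -0.4, -2.6]
gripper_width: 0.338
```

Emit:
{"name": "apply_moves", "arguments": {
  "linear": [
    [0,0,1],
    [0,0,0]
  ],
  "turn": [0,0],
  "grip": [-1,-1]
}}

```text
time_s: 24.52
ee_pos: [0.5495, 0.2977, 0.2185]
tcp_rot: [[0.29, 0.957, -0.009], [0.957, -0.289, 0.011], [0.008, -0.012, -1.0]]
force: [0.1, 0.2, -2.2]
gripper_width: 0.342
```

Emit:
{"name": "apply_moves", "arguments": {
  "linear": [
    [0,0,1],
    [0,0,0]
  ],
  "turn": [0,0],
  "grip": [-1,-1]
}}

```text
time_s: 24.78
ee_pos: [0.5496, 0.2977, 0.2175]
tcp_rot: [[0.29, 0.957, -0.009], [0.957, -0.289, 0.011], [0.008, -0.012, -1.0]]
force: [-1.2, 0.1, -1.7]
gripper_width: 0.339
```

Emit:
{"name": "apply_moves", "arguments": {
  "linear": [
    [0,0,0.7],
    [0,0,0]
  ],
  "turn": [0,0],
  "grip": [-1,-1]
}}

```text
time_s: 25.02
ee_pos: [0.5496, 0.2977, 0.2168]
tcp_rot: [[0.29, 0.957, -0.009], [0.957, -0.289, 0.011], [0.008, -0.011, -1.0]]
force: [0.4, 0.7, -1.8]
gripper_width: 0.337
```

Emit:
{"name": "apply_moves", "arguments": {
  "linear": [
    [0,0,0.7],
    [0,0,0]
  ],
  "turn": [0,0],
  "grip": [-1,-1]
}}

```text
time_s: 25.28
ee_pos: [0.5497, 0.2978, 0.2168]
tcp_rot: [[0.29, 0.957, -0.008], [0.957, -0.289, 0.011], [0.008, -0.011, -1.0]]
force: [0.5, -0.3, -2.2]
gripper_width: 0.342
```

```bash
python3 look2.py m3
```

```text
[0.5497 0.2978 0.2168] [[0.29, 0.957, -0.008], [0.957, -0.289, 0.011], [0.008, -0.011, -1.0]] [ 0.5  -0.32 -2.17] 25.275
to pan (tool mm) [-3.1 -0.8 -0. ]
```

View pics/m3wrist.png

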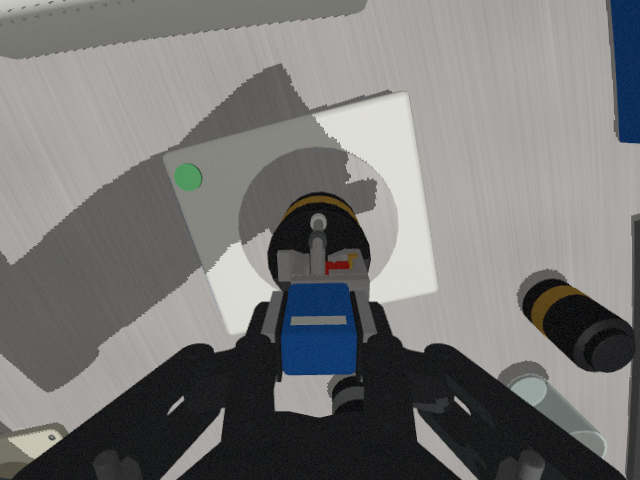

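View pics/m3scene.png

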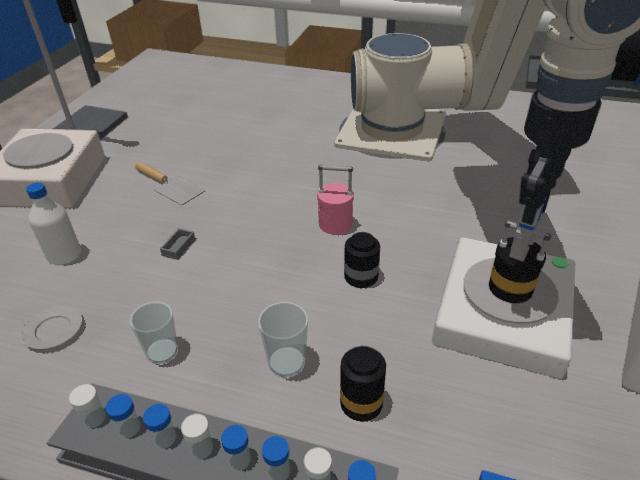

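Emit:
{"name": "apply_moves", "arguments": {
  "linear": [
    [0,0,1],
    [0,0,0]
  ],
  "turn": [0,0],
  "grip": [-1,-1]
}}

```text
time_s: 25.68
ee_pos: [0.5499, 0.2979, 0.2167]
tcp_rot: [[0.289, 0.957, -0.006], [0.957, -0.289, 0.012], [0.009, -0.009, -1.0]]
force: [-0.3, -0.1, -1.1]
gripper_width: 0.34
```

Emit:
{"name": "apply_moves", "arguments": {
  "linear": [
    [0,0,0.7],
    [0,0,0]
  ],
  "turn": [0,0],
  "grip": [-1,-1]
}}

```text
time_s: 25.92
ee_pos: [0.55, 0.2979, 0.2167]
tcp_rot: [[0.29, 0.957, -0.005], [0.957, -0.289, 0.012], [0.01, -0.009, -1.0]]
force: [-0.9, -1.0, 1.1]
gripper_width: 0.34
```

Emit:
{"name": "apply_moves", "arguments": {
  "linear": [
    [0,0,0],
    [0,0,0],
    [0,0,0],
    [0,0,0],
    [0,0,0],
    [0,0,0],
    [0,0,0]
  ],
  "turn": [0,0,0,0,0,0,0],
  "grip": [-0.32,-0.28,-0.24,-0.2,-0.1,0,0.1]
}}

```text
time_s: 26.8
ee_pos: [0.55, 0.2979, 0.2158]
tcp_rot: [[0.289, 0.957, -0.006], [0.957, -0.289, 0.012], [0.009, -0.009, -1.0]]
force: [-0.3, -0.7, 0.7]
gripper_width: 0.55
```

```bash
python3 look2.py m4
```

```text
[0.55   0.2979 0.2158] [[0.289, 0.957, -0.006], [0.957, -0.289, 0.012], [0.009, -0.009, -1.0]] [-0.3  -0.7   0.67] 26.8
to pan (tool mm) [-3.4 -1.  -0. ]
```

View pics/m4wrist.png

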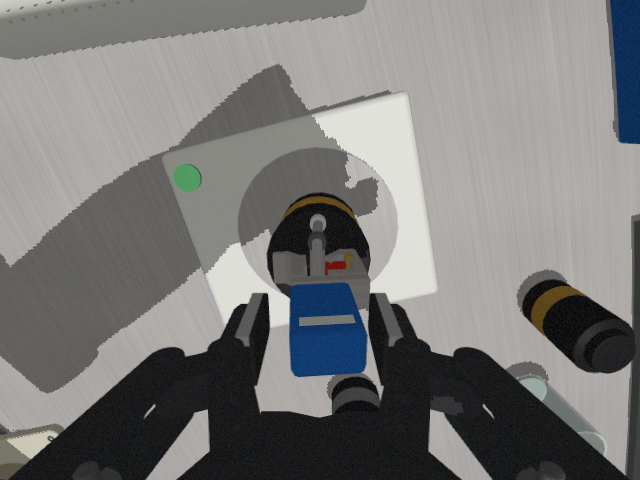

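Emit:
{"name": "apply_moves", "arguments": {
  "linear": [
    [0,0,0],
    [0,0,0],
    [0,0,0],
    [0,0,0]
  ],
  "turn": [0,0,0,0],
  "grip": [0.3,0.5,0.7,0.8]
}}

```text
time_s: 27.45
ee_pos: [0.55, 0.2979, 0.2159]
tcp_rot: [[0.29, 0.957, -0.006], [0.957, -0.289, 0.012], [0.009, -0.009, -1.0]]
force: [0.0, 0.5, -0.1]
gripper_width: 0.899
```

```bash
python3 look2.py m5
```

```text
[0.55   0.2979 0.2159] [[0.29, 0.957, -0.006], [0.957, -0.289, 0.012], [0.009, -0.009, -1.0]] [ 0.04  0.47 -0.05] 27.45
to pan (tool mm) [-3.4 -1.1 -0. ]
```

View pics/m5wrist.png

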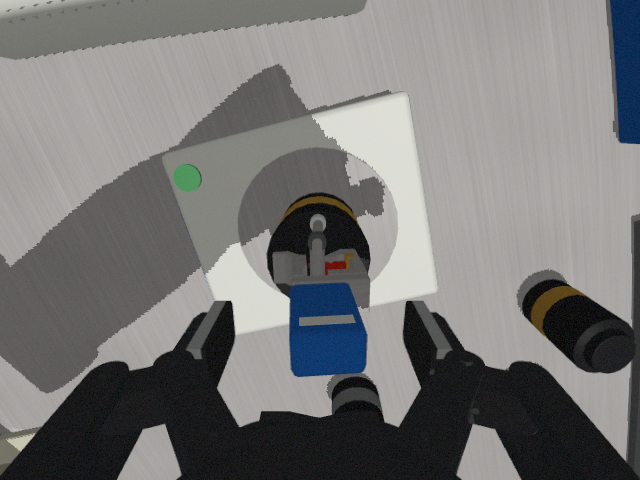

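The hook hangs steadily on the bar with only a slight lean. I'll retreat straight up.

Emit:
{"name": "apply_moves", "arguments": {
  "linear": [
    [0,0,-5],
    [0,0,-10],
    [0,0,-20],
    [0,0,-25],
    [0,0,-25],
    [0,0,-25],
    [0,0,-15],
    [0,0,0],
    [0,0,0],
    [0,0,0]
  ],
  "turn": [0,0,0,0,0,0,0,0,0,0],
  "grip": [0.8,0.8,0.8,0.8,0.8,0.8,0.8,0.8,0.8,0.8]
}}

```text
time_s: 28.85
ee_pos: [0.5503, 0.2962, 0.349]
tcp_rot: [[0.29, 0.957, -0.003], [0.957, -0.289, 0.013], [0.011, -0.007, -1.0]]
force: [-0.2, -0.1, -0.0]
gripper_width: 0.898
```

Emit:
{"name": "apply_moves", "arguments": {
  "linear": [
    [-30,0,0],
    [-30,0,0],
    [-30,0,0],
    [-30,0,0],
    [-30,0,0],
    [0,0,0],
    [0,0,0]
  ],
  "turn": [0,0,0,0,0,0,0],
  "grip": [0.8,0.8,0.8,0.8,0.8,0.8,0.8]
}}

```text
time_s: 29.72
ee_pos: [0.5045, 0.1491, 0.3427]
tcp_rot: [[0.289, 0.957, -0.01], [0.957, -0.289, 0.011], [0.008, -0.013, -1.0]]
force: [-0.4, 0.0, 0.8]
gripper_width: 0.898
```

```bash
python3 look2.py m6
python3 - <<'E'
import cv2,numpy as np
a=cv2.resize(cv2.imread("pics/m6scene.png")[150:390,420:600],None,fx=2.2,fy=2.2,interpolation=cv2.INTER_CUBIC)
b=cv2.resize(cv2.imread("pics/m6top.png")[190:360,80:240],None,fx=2.5,fy=2.5,interpolation=cv2.INTER_CUBIC)
o=np.zeros((max(a.shape[0],b.shape[0]),a.shape[1]+b.shape[1],3),np.uint8);o[:a.shape[0],:a.shape[1]]=a;o[:b.shape[0],a.shape[1]:]=b
cv2.imwrite("pics/fin.png",o);print(o.shape)
E
```

```text
[0.5045 0.1491 0.3427] [[0.289, 0.957, -0.01], [0.957, -0.289, 0.011], [0.008, -0.013, -1.0]] [-0.37  0.02  0.77] 29.725
to pan (tool mm) [152.2  -0.5   1.2]
(528, 796, 3)
```

View pics/fin.png

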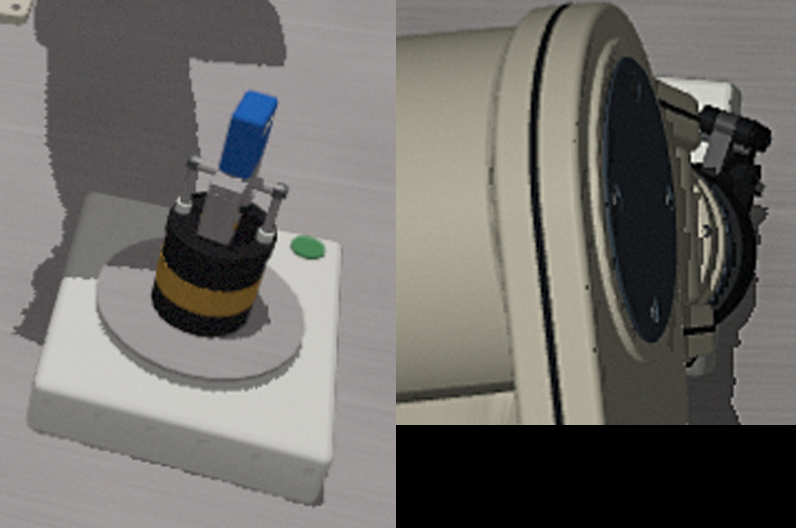

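View pics/m6top.png

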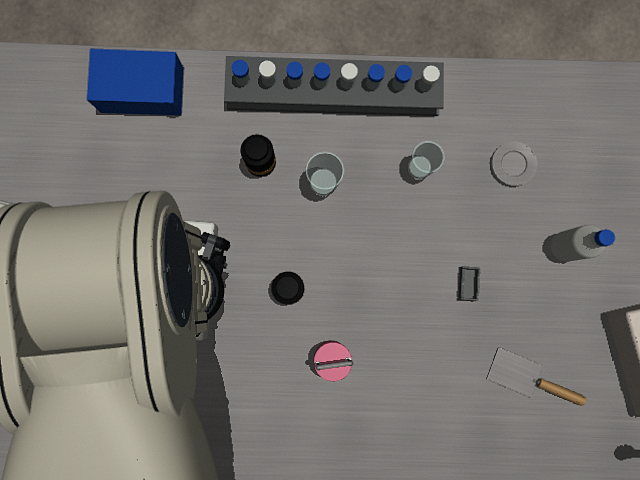

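View pics/m6wrist.png

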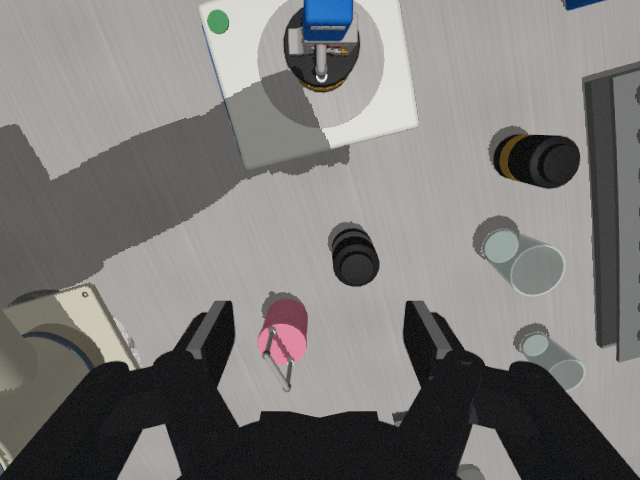

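Run:
```python
from h import *
S=load("m6scene.npy"); f=lambda x,y,z=.064: onz(S,420+(x+.5)/2.2-.5,150+(y+.5)/2.2-.5,z)
pan=onz(S,510.8,289.43,.064)
cam=np.array(S["pose"])[:3,3]
# base: left and right silhouette tangents at base, and front
L,Rr,F=f(153,293),f(253,318),f(204,335)
v=(cam-pan)[:2];v/=np.linalg.norm(v)
c=F.copy();c[:2]-=v*.0345
print("pan",pan,"from front",c, (c-pan)*1000)
for d in ((0,0),(.003,.003),(-.003,.003)):
  C=c[:2]+np.array(d); th=np.linspace(0,2*np.pi,72)
b=S["pixels"].copy()
for cc,r,col in ((c,.0345,(0,255,0)),(pan,.07,(0,0,255))):
  th=np.linspace(0,2*np.pi,120); q=proj(S,np.c_[cc[0]+r*np.cos(th),cc[1]+r*np.sin(th),0*th+.064])
  cv2.polylines(b,[np.int32(q*16)],True,col,1,cv2.LINE_8,4)
cv2.imwrite("pics/chk.png",cv2.resize(b[240:340,450:580],None,fx=6,fy=6))
W=load("m6wrist.npy")
e=[onz(W,*q,.064) for q in ((258,65),(384,65),(321,128))]; print("wrist pan", (e[0]+e[1])/2, np.linalg.norm(e[0]-e[1]))
```

```text
pan [0.55289161 0.29818664 0.064     ] from front [0.54519552 0.30642811 0.064     ] [-7.69609457  8.24147057  0.        ]
wrist pan [0.54657207 0.29352642 0.064     ] 0.13863026058157304
```

View pics/chk.png

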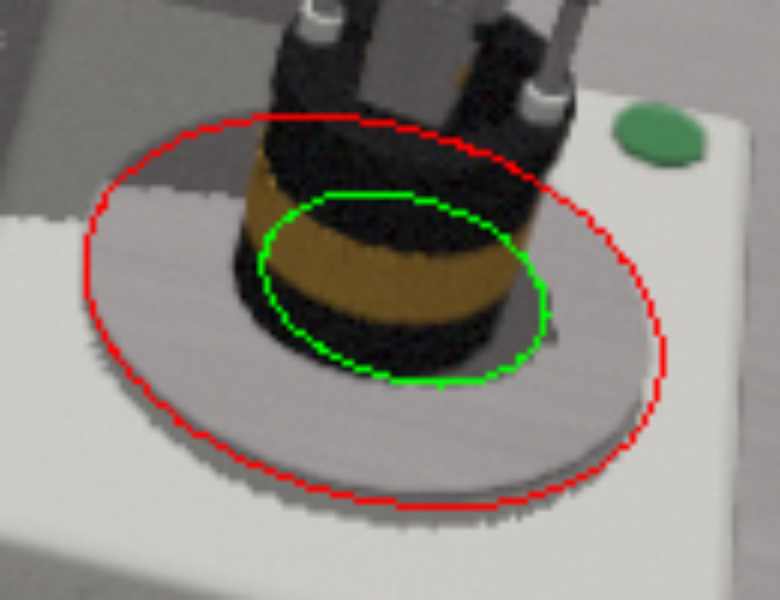

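Run:
```python
from h import *
from rig import hand_in
w=load("m6wrist.npy")["pixels"]; cv2.imwrite("pics/gate.png",cv2.resize(w[0:110,260:390],None,fx=5,fy=5,interpolation=cv2.INTER_CUBIC))
s=state();print(s["time_s"],s["force"].round(2)); print(hand_in())
```

```text
29.875 [ 0.27 -0.02  0.71]
the job is handed in; nothing more can be done
None
```

View pics/gate.png

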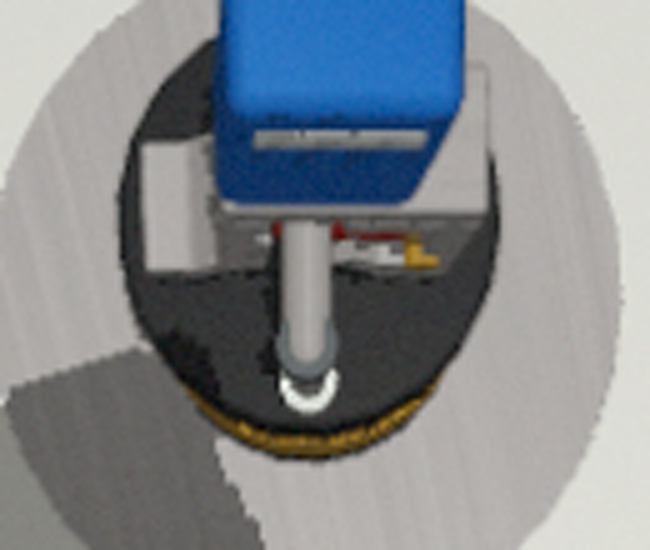

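I took the hook from its holder and eased it over the black canister's bail in small steps. The gate's push was only about 2–3 N, and then the red gate flicked shut under the bar. I carried the canister by the hook to the balance and stood it on the pan. Then I let go with the hook's roof resting on the bar, backed away and handed in at 29.9 s.

**Last checks:**
- The canister stands upright on the pan, with the hook hanging on the bail and leaning a few degrees.
- I took the gate to be shut from the wrist view just after it flicked and again when I let go. In the last view the bar hides part of it. That crop was viewed only after handing in, and it shows nothing out of place.
- The cartridges, beakers and pink canister are where they were in the first pictures.

**Disagreements:** The cameras disagreed on the pan's centre by about 5–7 mm, and I aimed between them. I judge the canister to be about 4–6 mm off the middle, though a rough single-view estimate gave about 11 mm. I left it there, as moving it again seemed the bigger risk.

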